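# Clamp the seed sample tins in the shaker carrier and log the batch

## Task

Wind the jaw of the shaker carrier open with its crank, stand all the lidded sample tins upright, side by side in one row, on its floor between its two jaws, then turn the crank handle clockwise (seen from the handle's end) until the sprung bar is pressed well back by the tins and grips every one of them. Then take the hand scanner, hold it steady for about two seconds squarely in front of the carrier's barcode label, about 10 cm away, and lay it back on its rubber pad the right way up. Leave the tins clamped, and do not disturb the sieve, the mug or the brush.

Things in the scene. Friction and masses are not known exactly. Their poses are not given: they have to be found in the camera images.
- tin1: round aluminium sample tin with lid, diameter 56 mm, 34 mm high, with an upright steel knob on the lid, diameter 14 mm and 24 mm high (top of knob 58 mm above the underside); about 0.12 kg. Origin: centre of the underside, z up. Two to four tins are there; an absent one reads None
- tin2: round aluminium sample tin with lid, diameter 56 mm, 34 mm high, with an upright steel knob on the lid, diameter 14 mm and 24 mm high (top of knob 58 mm above the underside); about 0.12 kg. Origin: centre of the underside, z up. Two to four tins are there; an absent one reads None
- tin3: round aluminium sample tin with lid, diameter 56 mm, 34 mm high, with an upright steel knob on the lid, diameter 14 mm and 24 mm high (top of knob 58 mm above the underside); about 0.12 kg. Origin: centre of the underside, z up. Two to four tins are there; an absent one reads None
- tin4: round aluminium sample tin with lid, diameter 56 mm, 34 mm high, with an upright steel knob on the lid, diameter 14 mm and 24 mm high (top of knob 58 mm above the underside); about 0.12 kg. Origin: centre of the underside, z up. Two to four tins are there; an absent one reads None
- carrier: clamping carrier screwed to the bench: aluminium plate 200 mm (x from -127 to +73) by 300 mm (y from -160 to +140), 12 mm thick; its top is the floor the tins stand on. Origin: on the bench under the row of tins, z up; x points from the crank to the fixed jaw, y along the row, whose ends are open. The sliding jaw block (56 mm wide about y = 0) rises to z = 87 mm
- fixed_jaw (a point): middle of the upper edge of the fixed jaw's face: a steel bar on the carrier's far side, face at carrier x = +40 mm looking to -x, from y = -118 to +132 mm, top at z = 42 mm. The sprung bar facing it has the same length and the same top
- crank_axis (a point): point on the crank's axis (parallel to the carrier's x, at y = 0, z = 75 mm), on the near (-x) face of the screw bracket, which is 50 mm wide, reaches from carrier x = -123 to -107 mm and is 90 mm high
- crank (a joint): angle (rad), 0 to 17.8 (end stop, bar then pressed back 9 mm by tins: a good clamp). Turns about the carrier's +x: growing = clockwise seen from the handle's end = jaw closes, 16 mm a turn. Starts at 14 to 16.5 (nearly shut). At angle a it is at carrier y = -32 sin(a), z = 75 + 32 cos(a) mm. Stays where left (friction, about 3 N at the handle)
- crank_grip (a point): middle of the crank's black handle, a round sleeve of diameter 16 mm and length 56 mm that spins freely, lying parallel to the carrier's x axis (carrier x from -201.5 to -145.5 mm; this point at x = -177 mm), 32 mm off the crank's axis; the steel crank arm is at carrier x = -145 to -135 mm. The handle may be pinched from above and led round the whole circle with the tool pointing down
- jaw (a joint): travel (m) of the sliding jaw, 0 = fully open; driven by the crank only (16 mm per turn). With the bar unpressed, the clear gap between the bar and the fixed jaw is 92 mm minus this travel
- bar (a joint): how far (m) the sprung bar is pushed back into the sliding jaw: 0 = free, grows as it presses on the tins (2500 N/m, up to 12 mm). The bar touches the tins when the travel of the jaw is about 36 mm; every further mm of travel presses it back by 1 mm. Pressed well back means about half its stroke, 4 to 9 mm
- bar_face (a point): middle of the sprung bar's rubber face that touches the tins
- label (a point): centre of the barcode label, a white plate 68 by 46 mm with black bars on the right-hand (-y) end of the carrier at carrier x = 0; its normal (this point's z axis) points outwards to the carrier's -y and 35 degrees up from level; its x axis is the carrier's x. Centre 50 mm above the bench
- scanner: hand scanner lying flat: grey body 125 mm long (its x from -74 to +50 mm), 34 mm wide (y), 36 mm high, with a black head, 46 mm wide, at its front (+x) end that is bent down by 35 degrees, about 165 mm long in all, 0.16 kg. Origin: in the plane of the underside, 12 mm in front of the body's middle, z up. It is taken across the body's width
- scan_window (a point): centre of the scanner's window on the head, at scanner x = 81 mm, y = 0, z = 15 mm; it looks along this point's x axis, which is the scanner's +x bent 35 degrees downwards, so that with the scanner held level and its x axis along the carrier's +y it looks squarely at the label
- scan_tail (a point): rear end of the scanner, at scanner x = -74.5 mm, z = 18 mm
- pad: flat black rubber pad 210 mm (x) by 100 mm (y), 5 mm thick, fixed to the bench: the scanner's place, where it lies lengthwise at the start. Origin: centre of the underside
- sieve: bystander: round steel sieve pan, diameter 120 mm, 45 mm high; origin at the centre of its underside
- mug: bystander: white mug, diameter 80 mm, 70 mm high; origin at the centre of its underside
- brush: bystander: small hand brush lying on the bench; origin at its middle

How it is judged:
By the outcome, as a careful person would: the job done as asked, in the order asked, and still so for the second after the job is handed in, with the robot touching nothing.
Of tin1, tin2, tin3, tin4 only 2 to 4 are there at a start; the rules pass over those that are not, and their reading is None.
At some moment in a run one of tin1, tin2, tin3, tin4 may be knocked a few centimetres aside while the robot is not near it.
It also fails if it takes over 210 s, if anything falls off the work surface, if the arm or the gripper's body presses on something with over 40 N, if the wrist force passes 120 N, or if a joint passes its speed limit or range.

## Robot

A 7-joint arm with a two-finger parallel gripper is mounted at the origin on the work surface. World frame = base frame: x ahead of the robot, y to its left, z up, the work surface at z = 0. Lengths are in m, angles in rad, forces in N, time in s.
With the tool pointing down it reaches from about 0.425 to 0.925 m from the base axis. Payload 6.8 kg.
Tool frame: the origin (TCP) lies between the finger pads, 19 mm behind the fingertips; this is the grasp point; z points along the fingers, y is the line along which they close (so a half turn about z gives the same grasp; the last joint's range is limited). The gripper opens to 85 mm and grips with 20 to 120 N. Pads are 22 mm wide; open, the fingers measure 114 mm over their backs; the gripper's body (76 mm by 85 mm) begins 54 mm behind the grasp point. The pads swing forward as they close: fully open they stand 13 mm farther back than shut.
Start: joints at [-1.27, 0.477, 0.022, 1.555, -0.011, 1.109, -0.083], TCP at [0.268, 0.619, 0.25] pointing down, gripper open.
Joint ranges: [-2.96, 2.96], [-0.34, 2.1], [-1.41, 1.46], [0.24, 2.44], [-1.37, 4.51], [0.17, 1.92], [-2.96, 2.96]. Speed limits (rad/s): [2.39, 2.39, 3.14, 3.14, 3.14, 3.14, 3.14].

## Interface

Orientations are given as a rotation vector (axis times angle).
In Python, from bench import r gives the robot as it stands. The module is installed in compiled form; this text tells all that it offers.
- The arm moves only by the tool servo_tool, never from a script. Its argument "commands" is a list of rows, each a list of 7 numbers: the turn, a rotation vector about the world's x, y, z in degrees, then the shift along the world's x, y, z in mm, then the closure, from 0 (fully open) to 1 (shut). A call has 1 to 5 rows; each row is the pose to reach, as a shift and turn from the pose commanded when the call began; what a row does not reach only later rows make up. A row lasts 1/12 s, in which the tool goes at most 41.7 mm and 7.16 degrees, less where a joint would pass 70% of its speed; a pose out of reach is approached as far as the arm can. A call with a gripper value outside its range is refused whole. The fingers move at their own pace and stop on an object; "force" is the grip in N (left out, the last holds). Time passes only in rows, so rows that repeat a pose let the fingers close. It gives the time, the measured TCP pose, the force, the opening and the grip force at its end, in the units of the state.
- r.get_obs(): the state, without advancing time (a new reading comes with each control period).
- r.grab_frame(name): name is "scene" or "top"; returns (picture, depth): 420x560x3 uint8, blue, green, red; 420x560 float32, m along the optical axis (not along the pixel's ray), 0 where there is no reading.
- r.camera_info(name): a dict with "vertical_fov" (degrees; the focal length in pixels is half the picture's height over the tangent of half this angle, whatever the lens; pixels are square), "cx", "cy" (the principal point, pixels), "cam_to_world" (4x4, takes a point from camera to world coordinates). Camera axes: x right, y up, looking along -z (the intrinsics and any distortion apply to the point x, -y, -z); pixel columns grow to the right and rows downward; lengths in m; the calibration is good to about 2 mm. A picture is of the moment at which its call begins. camera_info takes no time and is no camera call.
- r.hand_in(): hands the job in; it is judged then, once.
The state is a dict: "clock": time; "joints": joint angles; "qvel": joint speeds; "tau": joint torques, N m; "tcp_pos": TCP position; "orientation": TCP orientation; "contact_force": force on the tool from outside, world axes, zero at the start; "moment": the same for the moment, N m; "grip_width": finger opening in m; "gripper_force": force on a finger pad.
Only numpy, scipy, OpenCV 4.12 (cv2) and the standard library are available. Lean on these libraries where they do the work, as an engineer would, in place of code of your own. Each camera call takes 0.05 s, during which the arm holds its last target. There are 200 camera calls.

## Working session

There is one attempt and no reset: what is moved stays moved. The work goes in short steps, Python scripts to look and compute and a tool call to move; the robot and the scene stay as the last step left them, time stands still between calls to the robot, and variables do not carry over. Pictures are saved under pics/ and viewed, at most 14 in all, crops included, and the job is handed in when it is done.

Besides the shell and the picture viewer there is one more tool, called after "Emit:" as a command line: name --pt "numbers of a row" for each row, then --argument value for the rest. servo_tool: Moves the arm, as the interface text tells. Its arguments: {"type":"object","properties":{"commands":{"type":"array"},"force":{"type":"number"}},"required":["commands"]}

```bash
mkdir -p pics; cat > h.py <<'E'
import numpy as np, cv2
from bench import r
def K(n):
    i=r.camera_info(n); f=210/np.tan(np.radians(i['vertical_fov'])/2); return f,i['cx'],i['cy'],np.array(i['cam_to_world']),i
def grab(n,tag):
    p,d=r.grab_frame(n); cv2.imwrite(f'pics/{tag}.png',p); np.save(f'pics/{tag}.npy',d); return p,d
def px2w(n,u,v,d):
    f,cx,cy,T,_=K(n); return (T@np.array([(u-cx)/f*d,-(v-cy)/f*d,-d,1]))[:3]
def cloud(n,d):
    v,u=np.mgrid[0:420,0:560]; f,cx,cy,T,_=K(n)
    P=np.stack([(u-cx)/f*d,-(v-cy)/f*d,-d,np.ones_like(d)],-1)@T.T; return P[...,:3]
def onplane(n,u,v,z):
    f,cx,cy,T,_=K(n); a=T[:3,:3]@np.array([(u-cx)/f,-(v-cy)/f,-1]); o=T[:3,3]; return o+a*(z-o[2])/a[2]
E
python3 - <<'E'
from h import *
for n in('scene','top'):
    p,d=grab(n,n+'0'); print(n,K(n)[4])
print(r.get_obs())
E
```

```text
scene {'vertical_fov': 53.39562679816719, 'cx': 279.13941786901154, 'cy': 210.31191439221675, 'cam_to_world': array([[ 0.69282936, -0.58158231,  0.42632087,  1.02139508],
       [ 0.72107199,  0.55340226, -0.41689462, -0.46204488],
       [ 0.0065316 ,  0.59624487,  0.80277605,  0.9307965 ],
       [ 0.        ,  0.        ,  0.        ,  1.        ]])}
top {'vertical_fov': 56.29145257158708, 'cx': 279.83454244172935, 'cy': 209.98495105237157, 'cam_to_world': array([[ 0.01445605,  0.99632452, -0.08443028,  0.50822694],
       [-0.99988844,  0.01408683, -0.00496722, -0.01783861],
       [-0.0037596 ,  0.08449267,  0.99641701,  1.19650643],
       [ 0.        ,  0.        ,  0.        ,  1.        ]])}
{'clock': 0.1, 'joints': array([-1.27008306,  0.47771613,  0.02232371,  1.55633415, -0.011498  ,
        1.10932933, -0.08311384]), 'qvel': array([-0.00092643, -0.00189622, -0.00084216, -0.00266139,  0.0010847 ,
        0.00206719, -0.0008512 ]), 'tau': array([ 4.67367325e-03, -5.97765040e+01,  1.61403548e+00, -2.81952918e+01,
        1.28704630e-02,  5.14413288e-03, -2.43628853e-05]), 'tcp_pos': array([0.26812385, 0.61891349, 0.24913122]), 'orientation': array([-6.37617030e-01, -3.07597646e+00,  2.58193009e-03]), 'contact_force': array([0.35043537, 0.10344733, 0.05715314]), 'moment': array([ 0.01714435, -0.01974354,  0.03354239]), 'gripper_force': 0.0, 'grip_width': 0.08543771508056346}
```

View pics/scene0.png

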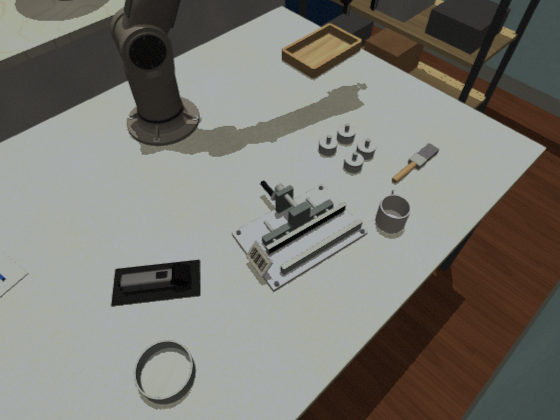

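View pics/top0.png

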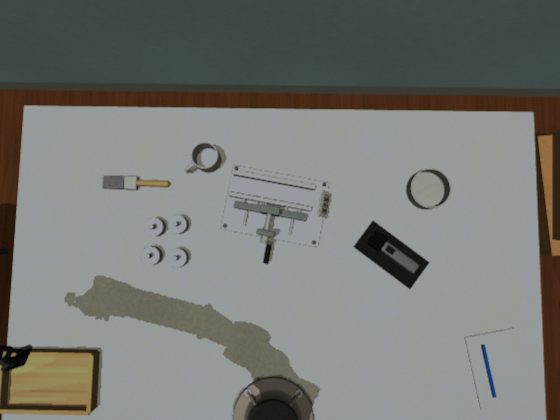

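The scene picture shows four tins (about (346,133), (328,145), (367,149), (354,161)), the carrier in the centre, the scanner on its pad at (157,282), the sieve at (165,372), the mug at (393,213) and the brush at (415,163). In the top picture the tins are at (156,227), (178,224), (152,255), (178,257), the crank handle at (268,252) and the label at (325,204).

```bash
python3 - <<'E'
from h import *
t=cv2.imread('pics/top0.png'); s=cv2.imread('pics/scene0.png')
a=cv2.resize(t[150:300,130:340],None,fx=3.8,fy=3.8,interpolation=cv2.INTER_CUBIC); cv2.imwrite('pics/c1.png',a)
b=cv2.resize(s[170:300,220:380],None,fx=4.6,fy=4.6,interpolation=cv2.INTER_CUBIC); cv2.imwrite('pics/c2.png',b)
dt=np.load('pics/top0.npy');P=cloud('top',dt)
# tins from depth in both
for n,f in(('top','top0'),('scene','scene0')):
    P=cloud(n,np.load(f'pics/{f}.npy'))
    print(n,'bench z',np.median(P[300:330,150:250,2]) if n=='top' else np.median(P[300:330,250:280,2]))
    m=((P[...,2]>.04)&(P[...,2]<.075)&(P[...,0]>.3)&(P[...,0]<.8)&(P[...,1]>.15)&(P[...,1]<.6)).astype(np.uint8)
    k,l,st,c=cv2.connectedComponentsWithStats(m)
    for i in range(1,k):
        if st[i,4]>3:
            q=P[l==i]; print(st[i,4],c[i].round(1),q.mean(0).round(4),q[:,2].max().round(4))
E
```

```text
top bench z -0.0010692257948908823
274 [201.9 157.2] [0.757  0.2193 0.0603] 0.0743
24 [174.9 222.9] [0.5628 0.293  0.0547] 0.0604
26 [151.1 225.8] [0.5535 0.3625 0.0535] 0.0607
28 [147.7 254.9] [0.469  0.3687 0.0538] 0.0607
25 [175.  257.2] [0.4636 0.2893 0.054 ] 0.0605
scene bench z 0.001055593259364218
31 [347.1 127.1] [0.4688 0.3675 0.052 ] 0.0628
33 [328.8 138.3] [0.4637 0.2891 0.0529] 0.0617
34 [367.2 142.1] [0.5533 0.3607 0.0524] 0.0624
33 [354.8 154.8] [0.5625 0.2921 0.0538] 0.0626
535 [393.7 208.3] [0.7599 0.2128 0.0587] 0.0745
```

View pics/c1.png

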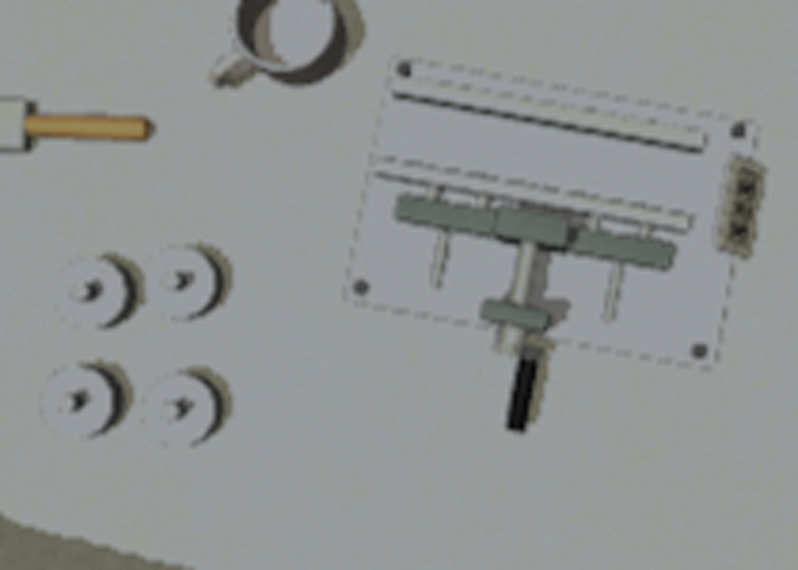

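View pics/c2.png

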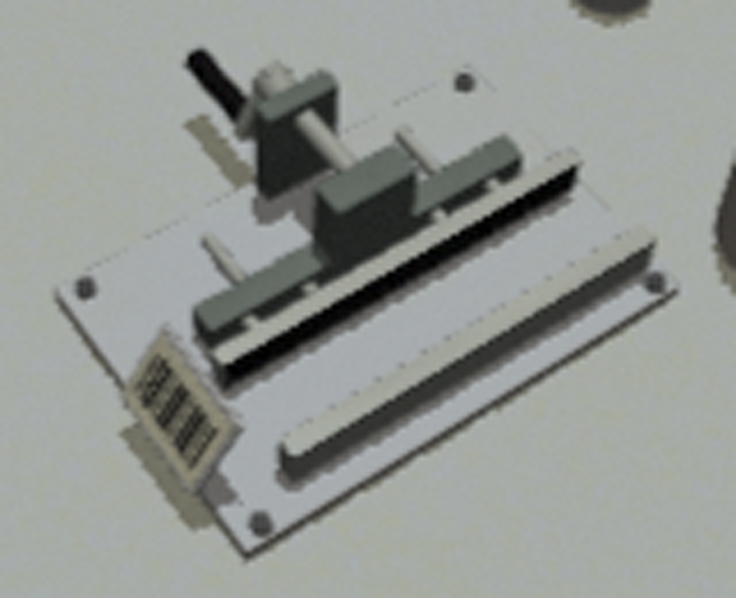

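Top crop: plate screws at (403,69), (738,130), (361,288), (700,351), the handle from about (527,355) to (517,430), and the fixed jaw's inner edge from (394,92) to (705,143). Scene crop: screws at (465,82), (655,282), (86,288), (261,523); the gap between bar and jaw is empty, and the handle (190,58)-(240,115) lies to the carrier's left of the axis.

```bash
cat >> h.py <<'E'
def c1(x,y): return (x+.5)/3.8-.5+130,(y+.5)/3.8-.5+150
def c2(x,y): return (x+.5)/4.6-.5+220,(y+.5)/4.6-.5+170
E
python3 - <<'E'
from h import *
from scipy.optimize import least_squares
top={'sTL':(403,69),'sTR':(738,130),'sBL':(361,288),'sBR':(700,351)}
sc={'sTL':(655,282),'sTR':(261,523),'sBL':(465,82),'sBR':(86,288)}
for nm,D,n,c in(('top',top,'top',c1),('scene',sc,'scene',c2)):
    W={k:onplane(n,*c(*v),.012)for k,v in D.items()}
    print(nm,{k:v[:2].round(4)for k,v in W.items()},'ctr',np.mean(list(W.values()),0).round(4))
    a=W['sTL']-W['sTR'];b=W['sBL']-W['sBR'];e=W['sTL']-W['sBL']
    print(np.linalg.norm(a),np.linalg.norm(b),np.linalg.norm(e),'yaw',[np.degrees(np.arctan2(-q[0],q[1])) for q in(a,b)],np.degrees(np.arctan2(e[1],e[0])))
# corners + jaw
obs=[]
for p,q in(((390,56),(73,140,12)),((757,120),(73,-160,12)),((715,368),(-127,-160,12)),((345,300),(-127,140,12)),((394,92),(40,132,42)),((705,143),(40,-118,42))): obs.append(('top',c1(*p),q))
for p,q in(((680,288),(73,140,12)),((247,550),(73,-160,12)),((57,290),(-127,-160,12)),((282,437),(40,-118,42)),((642,228),(40,132,42))): obs.append(('scene',c2(*p),q))
def f(x):
    R=np.array([[np.cos(x[2]),-np.sin(x[2])],[np.sin(x[2]),np.cos(x[2])]]);o=[]
    for n,p,q in obs:
        o+=list((onplane(n,*p,q[2]/1000)[:2]-x[:2]-R@np.array(q[:2])/1000)*1000)
    return o
s=least_squares(f,[.6,.02,-.2]);print(s.x[:2],np.degrees(s.x[2]));print(np.array(s.fun).reshape(-1,2).round(1))
x=s.x;R=np.array([[np.cos(x[2]),-np.sin(x[2])],[np.sin(x[2]),np.cos(x[2])]])
# plate height by depth ; handle & scanner clouds in carrier frame
for n in('top','scene'):
    P=cloud(n,np.load(f'pics/{n}0.npy'));C=P.copy();C[...,:2]=(P[...,:2]-x[:2])@R
    def box(a,b,c,d,e,g): 
        m=(C[...,0]>a)&(C[...,0]<b)&(C[...,1]>c)&(C[...,1]<d)&(C[...,2]>e)&(C[...,2]<g);return C[m]
    h=box(-.21,-.15,-.06,.06,.05,.15);print(n,'handle',len(h),h.mean(0).round(4),h.min(0).round(4),h.max(0).round(4))
    pl=box(-.02,.03,-.1,.1,-.01,.03);print('plate z',np.median(pl[:,2]))
    j=box(.042,.055,-.1,.1,.03,.06);print('jaw top z',np.median(j[:,2]))
    br=box(-.03,.03,-.1,.1,.034,.05);print('bar',np.percentile(br[:,0],[5,50,95]),np.median(br[:,2]))
    m=(P[...,0]>.35)&(P[...,0]<.7)&(P[...,1]<-.12)&(P[...,1]>-.5)&(P[...,2]>.02)&(P[...,2]<.05)&(np.hypot(P[...,0]-.62,P[...,1]+.33)<2)
    k,l,st,c=cv2.connectedComponentsWithStats(m.astype(np.uint8))
    for i in range(1,k):
        if st[i,4]>30:
            q=P[l==i];rc=cv2.minAreaRect((q[:,:2]*1000).astype(np.float32));print('obj',c[i].round(0),st[i,4],rc,np.percentile(q[:,2],[50,98]))
E
```

```text
top {'sTL': array([0.7362, 0.1249]), 'sTR': array([ 0.6904, -0.1447]), 'sBL': array([0.5595, 0.1541]), 'sBR': array([ 0.5134, -0.1156])} ctr [0.6249 0.0047 0.012 ]
0.27351767314437925 0.2735487533139437 0.17908201462827045 yaw [np.float64(-9.63910893612325), np.float64(-9.683330917077262)] -9.37299912939566
scene {'sTL': array([0.7337, 0.127 ]), 'sTR': array([ 0.6878, -0.1426]), 'sBL': array([0.5566, 0.1576]), 'sBR': array([ 0.5111, -0.1127])} ctr [0.6223 0.0073 0.012 ]
0.2734794421661874 0.2741681346722599 0.17974088442813352 yaw [np.float64(-9.659604547295109), np.float64(-9.551961861131542)] -9.823236128718364
[0.65183216 0.00893721] -9.586105982831002
[[-0.5  0.8]
 [ 1.5  1.1]
 [ 0.3  0.2]
 [-0.2 -1.6]
 [-1.2 -4.5]
 [ 3.5 -1.8]
 [-0.8 -0.7]
 [-3.1  2.3]
 [ 0.8  2.1]
 [-1.4  3.4]
 [ 1.2 -1.3]]
top handle 60 [-0.1734 -0.0131  0.0528] [-0.1992 -0.0197  0.05  ] [-0.1501 -0.0063  0.0564]
plate z 0.01107393525091227
jaw top z 0.041506191704637874
bar [-0.02439733 -0.01878343 -0.0129654 ] 0.04113593341183619
obj [420. 198.] 176 ((649.639404296875, -438.7654724121094), (117.1515960693359
[... 301 characters left out ...]
6411133), 51.9782829284668) [0.03975519 0.04920377]
scene handle 79 [-0.1756 -0.0153  0.0543] [-0.202  -0.022   0.0501] [-0.1501 -0.0069  0.0587]
plate z 0.013479708443228211
jaw top z 0.04240545169299581
bar [-0.02508128 -0.01764546 -0.01320961] 0.042654202608103264
obj [256. 263.] 218 ((623.434326171875, -149.37286376953125), (17.14571762084961, 75.93604278564453), 79.892822265625) [0.04037814 0.04939819]
obj [154. 278.] 1085 ((482.32781982421875, -350.14324951171875), (172.50384521484375, 46.073509216308594), 51.98919677734375) [0.04107041 0.04878462]
obj [157. 351.] 404 ((649.5413818359375, -438.1888122558594), (115.1455078125, 50.8858757019043), 60.8441162109375) [0.03875817 0.04832625]
```

Emit:
servo_tool --pt "0 0 5 13 -38 0 0" --pt "0 0 10 26 -76 0 0" --pt "0 0 13.8 39 -114 0 0" --pt "0 0 13.8 52 -152 0 0" --pt "0 0 13.8 65 -190 0 0" --force 40

```text
clock: 0.52
tcp_pos: [0.3335, 0.4272, 0.2496]
orientation: [-0.263, -3.13, 0.001]
contact_force: [1.7, 0.3, -0.8]
grip_width: 0.0854
gripper_force: 0.0
```

Emit:
servo_tool --pt "0 0 0 13 -38 0 0" --pt "0 0 0 26 -76 0 0" --pt "0 0 0 39 -114 0 0" --pt "0 0 0 52 -152 0 0" --pt "0 0 0 65 -190 0 0"

```text
clock: 0.93
tcp_pos: [0.3983, 0.2373, 0.2499]
orientation: [-0.263, -3.13, 0.0]
contact_force: [1.1, 0.5, -0.3]
grip_width: 0.0851
gripper_force: 0.0
```

Emit:
servo_tool --pt "0 0 0 13 -38 0 0" --pt "0 0 0 26 -76 0 0" --pt "0 0 0 39 -114 0 0" --pt "0 0 0 52 -152 -20 0" --pt "0 0 0 65 -190 -40 0"

```text
clock: 1.35
tcp_pos: [0.4624, 0.053, 0.2133]
orientation: [0.264, 3.128, 0.002]
contact_force: [0.6, 0.7, -0.4]
grip_width: 0.0853
gripper_force: 0.0
```

```bash
cat >> h.py <<'E'
from scipy.spatial.transform import Rotation as Ro
def st():
    o=r.get_obs(); R=Ro.from_rotvec(o['orientation']).as_matrix()
    print('t',round(o['clock'],2),'tcp',(o['tcp_pos']*1000).round(1),'yawY',round(np.degrees(np.arctan2(R[1,1],R[0,1])),2),'z',R[:,2].round(3),'F',o['contact_force'].round(1),'grip',round(o['grip_width']*1000,1),round(float(o['gripper_force']),1)); return o
E
python3 -c "
from h import *
st()"
```

```text
t 1.35 tcp [462.4  53.  213.3] yawY 80.37 z [ 0.003  0.001 -1.   ] F [ 0.6  0.7 -0.4] grip 85.3 0.0
```

Emit:
servo_tool --pt "0 0 0 11 -24 -25 0" --pt "0 0 0 11 -24 -60 0" --pt "0 0 0 11 -24 -95 0" --pt "0 0 0 11 -24 -130 0" --pt "0 0 0 11 -24 -163 0"

```text
clock: 1.77
tcp_pos: [0.4721, 0.0305, 0.0481]
orientation: [-0.264, -3.13, 0.0]
contact_force: [1.6, 0.8, -0.2]
grip_width: 0.0854
gripper_force: 0.0
```

Emit:
servo_tool --pt "0 0 0 0 0 0 0.5" --pt "0 0 0 0 0 0 0.7" --pt "0 0 0 0 0 0 1" --pt "0 0 0 0 0 0 1" --pt "0 0 0 0 0 0 1"

```text
clock: 2.18
tcp_pos: [0.4739, 0.031, 0.0518]
orientation: [0.263, 3.127, 0.002]
contact_force: [0.1, -5.0, -0.6]
grip_width: 0.0258
gripper_force: 2.1
```

Emit:
servo_tool --pt "0 0 0 0 0 0 1" --pt "0 0 0 0 0 0 1" --pt "0 0 0 0 0 0 1"

```text
clock: 2.43
tcp_pos: [0.474, 0.0308, 0.0511]
orientation: [0.264, 3.127, 0.001]
contact_force: [0.6, -1.4, 6.3]
grip_width: 0.0146
gripper_force: 39.7
```

```bash
python3 - <<'E'
from h import *
st(); p,d=grab('scene','scene1'); 
cv2.imwrite('pics/c3.png',cv2.resize(p[110:300,160:420],None,fx=3,fy=3,interpolation=cv2.INTER_CUBIC))
# crank circle offsets, opening (a decreasing) from a0
o=r.get_obs()['tcp_pos']
C=np.array([.6519,.0095]);ex=np.array([np.cos(np.radians(-9.6)),np.sin(np.radians(-9.6))]);ey=np.array([-ex[1],ex[0]])
q=(o[:2]-C);print('carrier',q@ex,q@ey,o[2],'angle',np.arctan2(-(q@ey),o[2]-.075))
E
```

```text
t 2.43 tcp [474.   30.8  51.1] yawY 80.36 z [ 0.003  0.001 -1.   ] F [ 0.6 -1.4  6.3] grip 14.6 39.7
carrier -0.17898171974976035 -0.00850625998086469 0.05103722301061697 angle 2.800489942712611
```

View pics/c3.png

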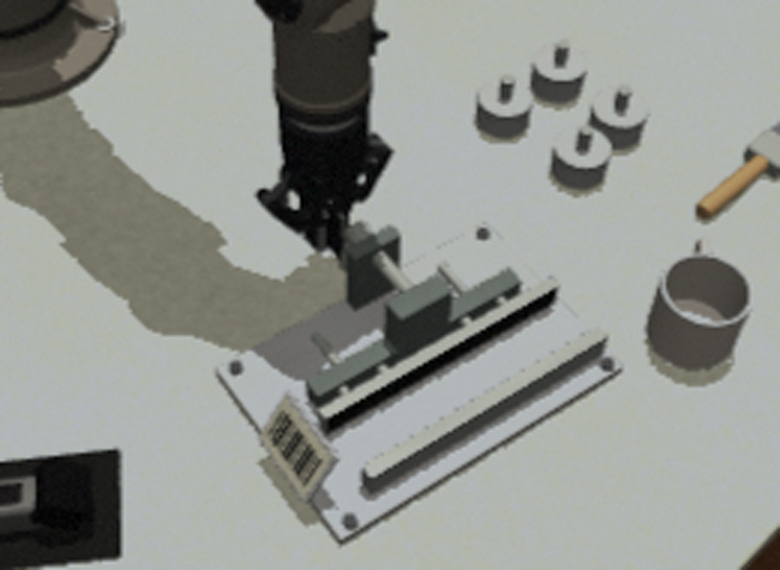

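The scene crop shows the gripper on the handle at about (335,235), tins and carrier unmoved. The grip sits a few mm high, so I regrip lower.

Emit:
servo_tool --pt "0 0 0 0 0 0 0.6" --pt "0 0 0 0 0 0 0.6" --pt "0 0 0 0 0 -5 0.6" --pt "0 0 0 0 0 -5 0.6" --pt "0 0 0 0 0 -5 0.6"

```text
clock: 2.9
tcp_pos: [0.4719, 0.0309, 0.0443]
orientation: [-0.263, -3.129, 0.0]
contact_force: [0.3, -0.1, 0.3]
grip_width: 0.034
gripper_force: 0.0
```

Emit:
servo_tool --pt "0 0 0 0 0 0 0.8" --pt "0 0 0 0 0 0 1" --pt "0 0 0 0 0 0 1" --pt "0 0 0 0 0 0 1" --pt "0 0 0 0 0 0 1"

```text
clock: 3.32
tcp_pos: [0.4723, 0.031, 0.0448]
orientation: [-0.263, -3.13, -0.0]
contact_force: [0.2, 1.3, -0.4]
grip_width: 0.0143
gripper_force: 38.9
```

Emit:
servo_tool --pt "0 0 0 0 0 0 1" --pt "0 0 0 0 0 0 1"

```text
clock: 3.48
tcp_pos: [0.4723, 0.031, 0.0448]
orientation: [-0.263, -3.13, -0.0]
contact_force: [-1.7, 0.8, 0.2]
grip_width: 0.0147
gripper_force: 38.9
```

```bash
cat >> h.py <<'E'
def crank(a0,step,n,rows=5):
    ey=np.array([.1668,.986])
    f=lambda a:np.array([*(-32*np.sin(a)*ey),32*np.cos(a)])
    a=np.radians(a0)
    for c in range(n):
        print('a0',round(np.degrees(a)),[(f(a+np.radians(step)*(k+1))-f(a)).round(0).astype(int).tolist() for k in range(rows)]); a+=np.radians(step)*rows
E
python3 -c "
from h import *
crank(164.4,-12,1);crank(104.4,-24,5)"
```

```text
a0 164 [[-1, -6, 2], [-2, -12, 6], [-3, -16, 11], [-3, -20, 17], [-4, -22, 23]]
a0 104 [[0, -1, 13], [1, 4, 26], [2, 14, 35], [4, 26, 40], [7, 39, 39]]
a0 -16 [[2, 12, -6], [3, 20, -17], [4, 23, -29], [4, 21, -43], [2, 14, -54]]
a0 -136 [[-2, -11, -7], [-4, -24, -9], [-6, -37, -5], [-8, -47, 3], [-9, -53, 15]]
a0 -256 [[0, -1, 13], [1, 4, 26], [2, 14, 35], [4, 26, 40], [7, 39, 39]]
a0 -376 [[2, 12, -6], [3, 20, -17], [4, 23, -29], [4, 21, -43], [2, 14, -54]]
```

Emit:
servo_tool --pt "0 0 0 -1 -6 2 1" --pt "0 0 0 -2 -12 6 1" --pt "0 0 0 -3 -16 11 1" --pt "0 0 0 -3 -20 17 1" --pt "0 0 0 -4 -22 23 1"

```text
clock: 3.9
tcp_pos: [0.4684, 0.0081, 0.0685]
orientation: [0.265, 3.13, 0.0]
contact_force: [1.9, 4.1, -4.5]
grip_width: 0.0149
gripper_force: 39.1
```

Emit:
servo_tool --pt "0 0 0 0 0 0 1"

```text
clock: 3.98
tcp_pos: [0.4684, 0.008, 0.0691]
orientation: [0.265, 3.13, 0.0]
contact_force: [-2.4, 0.4, 2.8]
grip_width: 0.0144
gripper_force: 39.6
```

Emit:
servo_tool --pt "0 0 0 0 -1 13 1" --pt "0 0 0 1 4 26 1" --pt "0 0 0 2 14 35 1" --pt "0 0 0 4 26 40 1" --pt "0 0 0 7 39 39 1"

```text
clock: 4.4
tcp_pos: [0.4749, 0.0461, 0.1073]
orientation: [-0.267, -3.13, 0.003]
contact_force: [-1.4, -5.2, -4.3]
grip_width: 0.0146
gripper_force: 40.8
```

Emit:
servo_tool --pt "0 0 0 2 12 -6 1" --pt "0 0 0 3 20 -17 1" --pt "0 0 0 4 23 -29 1" --pt "0 0 0 4 21 -43 1" --pt "0 0 0 2 14 -54 1"

```text
clock: 4.82
tcp_pos: [0.4777, 0.0613, 0.0521]
orientation: [0.263, 3.13, -0.002]
contact_force: [-0.8, -5.9, 12.6]
grip_width: 0.0146
gripper_force: 42.5
```

Emit:
servo_tool --pt "0 0 0 -2 -11 -7 1" --pt "0 0 0 -4 -24 -9 1" --pt "0 0 0 -6 -37 -5 1" --pt "0 0 0 -8 -47 3 1" --pt "0 0 0 -9 -53 15 1"

```text
clock: 5.23
tcp_pos: [0.4684, 0.0081, 0.0677]
orientation: [-0.264, -3.13, 0.0]
contact_force: [1.9, 7.1, -4.4]
grip_width: 0.0147
gripper_force: 41.0
```

Emit:
servo_tool --pt "0 0 0 0 0 0 1"

```text
clock: 5.32
tcp_pos: [0.4684, 0.008, 0.0693]
orientation: [0.266, 3.13, 0.001]
contact_force: [-2.1, -1.2, 2.9]
grip_width: 0.0151
gripper_force: 41.4
```

Emit:
servo_tool --pt "0 0 0 0 -1 13 1" --pt "0 0 0 1 4 26 1" --pt "0 0 0 2 14 35 1" --pt "0 0 0 4 26 40 1" --pt "0 0 0 7 39 39 1"

```text
clock: 5.73
tcp_pos: [0.475, 0.0464, 0.1073]
orientation: [0.267, 3.13, -0.003]
contact_force: [-0.7, -4.8, -4.3]
grip_width: 0.0148
gripper_force: 40.9
```

Emit:
servo_tool --pt "0 0 0 2 12 -6 1" --pt "0 0 0 3 20 -17 1" --pt "0 0 0 4 23 -29 1" --pt "0 0 0 4 21 -43 1" --pt "0 0 0 2 14 -54 1"

```text
clock: 6.15
tcp_pos: [0.4777, 0.0614, 0.0522]
orientation: [0.263, 3.13, -0.001]
contact_force: [-1.8, -5.6, 11.9]
grip_width: 0.0144
gripper_force: 42.6
```

Emit:
servo_tool --pt "0 0 0 0 0 0 1" --pt "0 0 0 0 0 0 0.3" --pt "0 0 0 0 0 0 0.3" --pt "0 0 0 0 0 0 0.3" --pt "0 0 0 0 0 30 0.3"

```text
clock: 6.57
tcp_pos: [0.4749, 0.0621, 0.0799]
orientation: [-0.261, -3.124, 0.004]
contact_force: [-0.5, 0.4, 0.5]
grip_width: 0.0594
gripper_force: 0.0
```

Emit:
servo_tool --pt "0 0 0 0 0 35 0.3" --pt "0 0 0 0 10 70 0.3" --pt "0 0 0 0 25 80 0.3" --pt "0 0 0 0 60 85 0.45" --pt "0 0 0 0 95 85 0.45"

```text
clock: 6.98
tcp_pos: [0.4788, 0.1579, 0.1705]
orientation: [0.267, 3.126, 0.005]
contact_force: [0.2, 0.4, 0.1]
grip_width: 0.0471
gripper_force: 0.0
```

```bash
cat >> h.py <<'E'
def tins():
    for n in('top','scene'):
        P=cloud(n,r.grab_frame(n)[1])
        m=((P[...,2]>.04)&(P[...,2]<.09)&(P[...,0]>.3)&(P[...,0]<.8)&(P[...,1]>-.2)&(P[...,1]<.6)).astype(np.uint8)
        k,l,s,c=cv2.connectedComponentsWithStats(m)
        for i in range(1,k):
            if 6<s[i,4]<90:
                q=P[l==i]; q=q[q[:,2]>q[:,2].max()-.012]; e=q[:,:2]-C0; print(n,s[i,4],c[i].round(0),(q.mean(0)*1000).round(1),'zmax',(q[:,2].max()*1000).round(1),'car',(e@EX*1000).round(1).mean().round(1),(e@EY*1000).mean().round(1))
C0=np.array([.6519,.0095]);EX=np.array([.986,-.1668]);EY=np.array([.1668,.986])
E
python3 - <<'E'
from h import *
st();tins()
p,d=grab('scene','scene2'); P=cloud('scene',d);e=P[...,:2]-C0;x=e@EX;y=e@EY
m=(abs(y)<.11)&(x<.035)&(x>-.09)&(P[...,2]>.03)&(P[...,2]<.048);print('bar x',np.percentile(x[m],[5,50,95]))
m=(abs(x)<.03)&(y<-.13)&(y>-.2)&(P[...,2]>.025)
q=np.c_[x[m],y[m],P[...,2][m]];print('label',q.mean(0),q.min(0),q.max(0));A=np.linalg.lstsq(np.c_[q[:,2],np.ones(len(q))],q[:,1],rcond=None)[0];print(A,'y at z=.05',A@[.05,1])
E
```

```text
t 6.98 tcp [478.8 157.9 170.5] yawY 80.23 z [ 0.005  0.003 -1.   ] F [0.2 0.4 0.1] grip 47.1 0.0
top 23 [175. 223.] [563.  293.2  55.7] zmax 60.2 car -135.0 264.9
top 27 [151. 226.] [553.3 362.7  56.2] zmax 60.5 car -156.1 331.8
top 26 [148. 255.] [468.8 369.9  56.2] zmax 60.6 car -240.6 324.8
scene 29 [347. 127.] [468.4 368.3  57.6] zmax 62.3 car -240.8 323.2
scene 32 [329. 138.] [463.2 289.2  57.4] zmax 63.0 car -232.7 244.3
scene 34 [367. 142.] [553.6 361.3  57.8] zmax 62.6 car -155.6 330.4
scene 33 [355. 155.] [563.1 292.4  57.2] zmax 63.0 car -134.8 264.2
scene 21 [320. 198.] [594.6 110.   41.2] zmax 43.8 car -73.2 89.6
scene 21 [312. 200.] [584.2  88.7  41.3] zmax 43.0 car -80.0 66.8
scene 9 [273. 225.] [571.9 -42.6  41.2] zmax 42.6 car -70.1 -64.7
scene 15 [260. 230.] [559.4 -78.2  41.3] zmax 42.5 car -76.6 -101.9
scene 13 [266. 227.] [564.  -61.1  41.8] zmax 44.8 car -74.9 -84.3
bar x [-0.08369052 -0.06399181 -0.04223334]
label [ 0.00027652 -0.15375848  0.05342479] [-0.02994204 -0.16977607  0.02613905] [ 0.02958663 -0.13575998  0.0754175 ]
[ 0.70748755 -0.19155586] y at z=.05 -0.15618148198063525
```

Emit:
servo_tool --pt "0 0 0 18 29 -13 0.45" --pt "0 0 0 36 58 -26 0.45" --pt "0 0 0 54 87 -39 0.45" --pt "0 0 0 72 116 -52 0.45" --pt "0 0 0 84 135 -60 0.45"

```text
clock: 7.55
tcp_pos: [0.5622, 0.2943, 0.1066]
orientation: [-0.261, -3.131, -0.001]
contact_force: [-0.5, 0.1, -0.1]
grip_width: 0.0471
gripper_force: 0.0
```

Emit:
servo_tool --pt "0 0 0 0 0 0 0.45" --pt "0 0 0 0 0 0 0.45"

```text
clock: 7.72
tcp_pos: [0.5613, 0.292, 0.107]
orientation: [-0.262, -3.13, 0.002]
contact_force: [-0.4, 0.3, 0.2]
grip_width: 0.047
gripper_force: 0.0
```

Emit:
servo_tool --pt "0 0 0 2 1 -15 0.45" --pt "0 0 0 2 1 -30 0.45" --pt "0 0 0 2 1 -43 0.45" --pt "0 0 0 2 1 -50 0.45" --pt "0 0 0 2 1 -50 0.6"

```text
clock: 8.13
tcp_pos: [0.5622, 0.2912, 0.056]
orientation: [-0.265, -3.128, 0.004]
contact_force: [-0.5, 0.2, -0.7]
grip_width: 0.036
gripper_force: 0.0
```

Emit:
servo_tool --pt "0 0 0 0 0 0 0.8" --pt "0 0 0 0 0 0 1" --pt "0 0 0 0 0 0 1" --pt "0 0 0 0 0 0 1" --pt "0 0 0 0 0 0 1"

```text
clock: 8.55
tcp_pos: [0.5637, 0.293, 0.0585]
orientation: [0.263, 3.13, 0.001]
contact_force: [-0.5, 0.1, 1.8]
grip_width: 0.0121
gripper_force: 39.3
```

Emit:
servo_tool --pt "0 0 0 0 0 0 1" --pt "0 0 0 0 0 0 1"

```text
clock: 8.72
tcp_pos: [0.5638, 0.2931, 0.0584]
orientation: [0.263, 3.13, 0.001]
contact_force: [-0.3, 0.2, 3.6]
grip_width: 0.0124
gripper_force: 39.4
```

Emit:
servo_tool --pt "0 0 0 0 0 20 1" --pt "0 0 0 0 0 50 1" --pt "0 0 0 4 -20 80 1" --pt "0 0 0 12 -55 95 1" --pt "0 0 0 20 -90 102 1"

```text
clock: 9.13
tcp_pos: [0.5847, 0.204, 0.1628]
orientation: [0.258, 3.127, 0.005]
contact_force: [2.0, -0.3, -1.3]
grip_width: 0.0119
gripper_force: 39.3
```

Emit:
servo_tool --pt "0 0 0 8 -38 0 1" --pt "0 0 0 16 -76 0 1" --pt "0 0 0 25 -114 0 1" --pt "0 0 0 34 -152 0 1" --pt "0 0 0 42 -188 0 1"

```text
clock: 9.55
tcp_pos: [0.6255, 0.0125, 0.1599]
orientation: [-0.264, -3.13, 0.0]
contact_force: [0.9, 0.5, -0.5]
grip_width: 0.0121
gripper_force: 39.3
```

Emit:
servo_tool --pt "0 0 0 7 -34 0 1" --pt "0 0 0 14 -66 0 1" --pt "0 0 0 20 -89 0 1" --pt "0 0 0 20 -89 -30 1" --pt "0 0 0 20 -89 -50 1"

```text
clock: 9.97
tcp_pos: [0.6457, -0.0773, 0.1093]
orientation: [0.27, 3.128, -0.002]
contact_force: [-1.0, 1.7, -2.3]
grip_width: 0.0123
gripper_force: 39.3
```

Emit:
servo_tool --pt "0 0 0 0 0 0 1" --pt "0 0 0 0 0 0 1"

```text
clock: 10.13
tcp_pos: [0.6444, -0.0739, 0.1088]
orientation: [-0.263, -3.127, 0.0]
contact_force: [-1.0, -0.1, -1.0]
grip_width: 0.0124
gripper_force: 39.2
```

```bash
python3 - <<'E'
from h import *
o=st();e=o['tcp_pos'][:2]-C0;print(e@EX,e@EY)
p,d=grab('scene','s3'); cv2.imwrite('pics/c4.png',cv2.resize(p[110:300,200:400],None,fx=3,fy=3,interpolation=cv2.INTER_CUBIC))
E
```

```text
t 10.13 tcp [644.4 -73.9 108.8] yawY 80.39 z [-0.003  0.    -1.   ] F [-1.  -0.1 -1. ] grip 12.4 39.2
0.006518928231499034 -0.08344467812508291
```

View pics/c4.png

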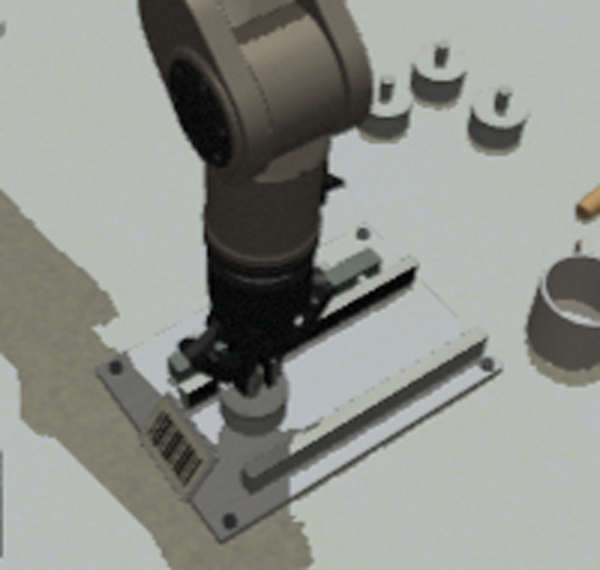

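The crop shows the tin held upright at (253,405), hanging in the gap between bar and fixed jaw. Lowering it.

Emit:
servo_tool --pt "0 0 0 0 0 -15 1" --pt "0 0 0 0 0 -27 1" --pt "0 0 0 0 0 -34 1" --pt "0 0 0 0 0 -37 1" --pt "0 0 0 0 0 -37 1"

```text
clock: 10.6
tcp_pos: [0.6451, -0.0739, 0.0724]
orientation: [-0.263, -3.129, 0.0]
contact_force: [-0.8, 0.4, -1.4]
grip_width: 0.0119
gripper_force: 39.2
```

Emit:
servo_tool --pt "0 0 0 0 0 0 1" --pt "0 0 0 0 0 -1 1" --pt "0 0 0 0 0 -1 0.6" --pt "0 0 0 0 0 -1 0.6" --pt "0 0 0 0 0 -1 0.6"

```text
clock: 11.02
tcp_pos: [0.6458, -0.0742, 0.0724]
orientation: [0.263, 3.13, 0.0]
contact_force: [-0.3, -0.1, -0.2]
grip_width: 0.0343
gripper_force: 0.0
```

Emit:
servo_tool --pt "0 0 0 0 0 15 0.6" --pt "0 0 0 0 0 40 0.6" --pt "0 0 0 -8 38 60 0.6" --pt "0 0 0 -20 76 70 0.6" --pt "0 0 0 -34 112 70 0.6"

```text
clock: 11.43
tcp_pos: [0.6136, 0.0386, 0.1451]
orientation: [0.267, 3.124, 0.002]
contact_force: [0.7, 1.3, -0.2]
grip_width: 0.0338
gripper_force: 0.0
```

Emit:
servo_tool --pt "0 0 0 -16 36 0 0.6" --pt "0 0 0 -32 72 0 0.5" --pt "0 0 0 -48 108 -5 0.45" --pt "0 0 0 -64 144 -10 0.45" --pt "0 0 0 -80 180 -15 0.45"

```text
clock: 11.85
tcp_pos: [0.5307, 0.2195, 0.1273]
orientation: [0.264, 3.13, 0.001]
contact_force: [0.2, 0.1, -1.3]
grip_width: 0.0468
gripper_force: 0.0
```

Emit:
servo_tool --pt "0 0 0 -16 18 -6 0.45" --pt "0 0 0 -32 36 -13 0.45" --pt "0 0 0 -50 54 -18 0.45" --pt "0 0 0 -67 71 -18 0.45" --pt "0 0 0 -67 71 -18 0.45"

```text
clock: 12.27
tcp_pos: [0.4604, 0.2933, 0.1085]
orientation: [-0.252, -3.129, -0.002]
contact_force: [0.2, 1.0, 0.1]
grip_width: 0.0471
gripper_force: 0.0
```

Emit:
servo_tool --pt "0 0 0 0 0 0 0.45"

```text
clock: 12.35
tcp_pos: [0.4635, 0.2903, 0.1091]
orientation: [-0.258, -3.131, -0.001]
contact_force: [0.5, -0.7, 0.4]
grip_width: 0.0467
gripper_force: 0.0
```

```bash
python3 - <<'E'
from h import *
st();tins()
E
```

```text
t 12.35 tcp [463.5 290.3 109.1] yawY 80.57 z [-0.     0.001 -1.   ] F [ 0.5 -0.7  0.4] grip 46.7 0.0
top 28 [151. 226.] [553.2 362.9  56.5] zmax 60.6 car -156.3 332.0
scene 30 [347. 127.] [469.2 367.8  56.8] zmax 61.8 car -239.9 322.8
scene 34 [329. 138.] [463.3 289.1  57.4] zmax 62.1 car -232.6 244.2
scene 33 [367. 142.] [553.3 361.9  56.3] zmax 62.8 car -156.0 331.0
scene 26 [312. 201.] [589.2  85.9  41.1] zmax 43.0 car -74.6 64.9
scene 7 [322. 196.] [593.7 117.8  41.5] zmax 42.3 car -75.5 97.1
scene 13 [264. 229.] [563.5 -69.3  41.1] zmax 43.3 car -74.0 -92.5
```

Emit:
servo_tool --pt "0 0 0 0 -1 -15 0.45" --pt "0 0 0 0 -1 -30 0.45" --pt "0 0 0 0 -1 -43 0.45" --pt "0 0 0 0 -1 -51 0.45" --pt "0 0 0 0 -1 -51 0.6"

```text
clock: 12.87
tcp_pos: [0.4645, 0.2862, 0.0565]
orientation: [-0.266, -3.129, 0.003]
contact_force: [-0.4, -0.5, 1.0]
grip_width: 0.0361
gripper_force: 0.0
```

Emit:
servo_tool --pt "0 0 0 0 0 0 0.8" --pt "0 0 0 0 0 0 1" --pt "0 0 0 0 0 0 1" --pt "0 0 0 0 0 0 1" --pt "0 0 0 0 0 0 1"

```text
clock: 13.28
tcp_pos: [0.4646, 0.2879, 0.0583]
orientation: [0.263, 3.13, 0.001]
contact_force: [-0.5, -0.2, -0.3]
grip_width: 0.012
gripper_force: 38.9
```

Emit:
servo_tool --pt "0 0 0 0 0 0 1" --pt "0 0 0 0 0 0 1"

```text
clock: 13.45
tcp_pos: [0.4646, 0.2879, 0.0581]
orientation: [0.263, 3.13, 0.0]
contact_force: [-0.6, 0.1, 0.9]
grip_width: 0.012
gripper_force: 39.1
```

Emit:
servo_tool --pt "0 0 0 0 0 20 1" --pt "0 0 0 0 0 55 1" --pt "0 0 0 10 -15 85 1" --pt "0 0 0 25 -40 102 1" --pt "0 0 0 45 -71 102 1"

```text
clock: 13.87
tcp_pos: [0.511, 0.2196, 0.1641]
orientation: [0.255, 3.126, 0.009]
contact_force: [0.7, 0.6, -2.2]
grip_width: 0.0126
gripper_force: 39.2
```

Emit:
servo_tool --pt "0 0 0 20 -32 0 1" --pt "0 0 0 40 -64 0 1" --pt "0 0 0 60 -96 0 1" --pt "0 0 0 80 -128 0 1" --pt "0 0 0 98 -155 0 1"

```text
clock: 14.28
tcp_pos: [0.6082, 0.0589, 0.1599]
orientation: [0.266, 3.13, -0.001]
contact_force: [-0.9, 0.2, -1.4]
grip_width: 0.012
gripper_force: 39.2
```

Emit:
servo_tool --pt "0 0 0 20 -32 0 1" --pt "0 0 0 38 -60 0 1" --pt "0 0 0 49 -77 -10 1" --pt "0 0 0 49 -77 -35 1" --pt "0 0 0 49 -77 -50 1"

```text
clock: 14.7
tcp_pos: [0.6564, -0.0177, 0.1083]
orientation: [-0.269, -3.13, 0.002]
contact_force: [-0.7, 1.3, -1.3]
grip_width: 0.0121
gripper_force: 39.2
```

Emit:
servo_tool --pt "0 0 0 0 0 0 1" --pt "0 0 0 0 0 0 1"

```text
clock: 14.87
tcp_pos: [0.6557, -0.015, 0.1091]
orientation: [-0.263, -3.128, 0.0]
contact_force: [0.7, 1.2, -0.3]
grip_width: 0.0122
gripper_force: 39.2
```

```bash
cat >> h.py <<'E'
def car():
    o=st();e=o['tcp_pos'][:2]-C0;print('car',(e@EX*1000).round(1),(e@EY*1000).round(1))
E
python3 -c "
from h import *
car()"
```

```text
t 14.87 tcp [655.7 -15.  109.1] yawY 80.39 z [-0.002 -0.    -1.   ] F [ 0.7  1.2 -0.3] grip 12.2 39.2
car 7.8 -23.5
```

Emit:
servo_tool --pt "0 0 0 0 0 -15 1" --pt "0 0 0 0 0 -27 1" --pt "0 0 0 0 0 -34 1" --pt "0 0 0 0 0 -38 1" --pt "0 0 0 0 0 -38 1"

```text
clock: 15.28
tcp_pos: [0.6559, -0.0149, 0.0712]
orientation: [-0.263, -3.129, 0.0]
contact_force: [0.1, 0.4, -0.2]
grip_width: 0.0123
gripper_force: 39.2
```

Emit:
servo_tool --pt "0 0 0 0 0 0 1" --pt "0 0 0 0 0 0 1" --pt "0 0 0 0 0 0 0.6" --pt "0 0 0 0 0 0 0.6" --pt "0 0 0 0 0 0 0.6"

```text
clock: 15.7
tcp_pos: [0.6569, -0.0152, 0.0724]
orientation: [0.263, 3.13, 0.0]
contact_force: [0.1, 0.1, -0.3]
grip_width: 0.0341
gripper_force: 0.0
```

Emit:
servo_tool --pt "0 0 0 0 0 15 0.6" --pt "0 0 0 0 0 40 0.6" --pt "0 0 0 -10 37 52 0.6" --pt "0 0 0 -20 74 60 0.6" --pt "0 0 0 -30 111 60 0.6"

```text
clock: 16.12
tcp_pos: [0.6278, 0.0963, 0.1345]
orientation: [0.267, 3.126, 0.002]
contact_force: [1.2, 0.2, -0.5]
grip_width: 0.034
gripper_force: 0.0
```

Emit:
servo_tool --pt "0 0 0 -10 37 0 0.6" --pt "0 0 0 -20 74 0 0.5" --pt "0 0 0 -30 111 0 0.45" --pt "0 0 0 -40 148 0 0.45" --pt "0 0 0 -50 185 0 0.45"

```text
clock: 16.53
tcp_pos: [0.5759, 0.2826, 0.1324]
orientation: [0.264, 3.13, 0.001]
contact_force: [0.9, 0.4, -0.5]
grip_width: 0.0468
gripper_force: 0.0
```

Emit:
servo_tool --pt "0 0 0 -8 30 -5 0.45" --pt "0 0 0 -16 60 -15 0.45" --pt "0 0 0 -22 81 -23 0.45" --pt "0 0 0 -22 81 -23 0.45" --pt "0 0 0 -22 81 -23 0.45"

```text
clock: 16.95
tcp_pos: [0.5532, 0.3636, 0.1083]
orientation: [-0.258, -3.13, 0.0]
contact_force: [0.7, -0.1, 0.0]
grip_width: 0.047
gripper_force: 0.0
```

```bash
python3 - <<'E'
from h import *
st();tins()
E
```

```text
t 16.95 tcp [553.2 363.6 108.3] yawY 80.58 z [-0.001  0.    -1.   ] F [ 0.7 -0.1  0. ] grip 47.0 0.0
top 49 [301. 216.] [589.  -74.6  42.1] zmax 45.6 car -48.0 -93.4
top 27 [148. 255.] [468.6 369.6  56.5] zmax 60.4 car -240.8 324.4
scene 31 [347. 127.] [469.2 367.7  57. ] zmax 61.9 car -239.9 322.8
scene 34 [367. 142.] [553.7 361.2  57.9] zmax 61.6 car -155.5 330.4
scene 8 [288. 188.] [537.5  40.8  89.4] zmax 89.8 car -118.0 11.8
scene 8 [319. 195.] [585.9 116.   40.8] zmax 41.7 car -82.8 94.0
scene 13 [316. 200.] [593.6  95.3  41.3] zmax 43.3 car -71.8 74.8
scene 8 [309. 202.] [583.3  77.2  41.1] zmax 41.9 car -78.9 55.3
scene 12 [267. 226.] [564.6 -59.1  41.3] zmax 45.4 car -74.6 -82.2
```

T2 is still at (553.5,362). Picking it, then on to slot 3, (666,44.6).

Emit:
servo_tool --pt "0 0 0 0 -1 -15 0.45" --pt "0 0 0 0 -1 -30 0.45" --pt "0 0 0 0 -1 -43 0.45" --pt "0 0 0 0 -1 -50 0.45" --pt "0 0 0 0 -1 -50 0.6"

```text
clock: 17.47
tcp_pos: [0.554, 0.3592, 0.0572]
orientation: [-0.266, -3.128, 0.003]
contact_force: [-0.4, 0.3, -0.8]
grip_width: 0.0361
gripper_force: 0.0
```

Emit:
servo_tool --pt "0 0 0 0 0 0 0.8" --pt "0 0 0 0 0 0 1" --pt "0 0 0 0 0 0 1" --pt "0 0 0 0 0 0 1" --pt "0 0 0 0 0 0 1"

```text
clock: 17.88
tcp_pos: [0.5547, 0.361, 0.0594]
orientation: [0.263, 3.13, 0.001]
contact_force: [-0.3, -1.1, 0.1]
grip_width: 0.0123
gripper_force: 39.0
```

Emit:
servo_tool --pt "0 0 0 0 0 0 1" --pt "0 0 0 0 0 0 1"

```text
clock: 18.05
tcp_pos: [0.5547, 0.3609, 0.0593]
orientation: [0.264, 3.13, 0.001]
contact_force: [-0.7, 0.4, 1.9]
grip_width: 0.0123
gripper_force: 39.2
```

Emit:
servo_tool --pt "0 0 0 0 0 20 1" --pt "0 0 0 0 0 55 1" --pt "0 0 0 6 -18 85 1" --pt "0 0 0 16 -46 102 1" --pt "0 0 0 28 -80 102 1"

```text
clock: 18.47
tcp_pos: [0.5842, 0.284, 0.1656]
orientation: [0.256, 3.125, 0.009]
contact_force: [1.7, 0.1, -2.4]
grip_width: 0.0121
gripper_force: 39.2
```

Emit:
servo_tool --pt "0 0 0 13 -36 0 1" --pt "0 0 0 26 -72 0 1" --pt "0 0 0 38 -108 0 1" --pt "0 0 0 50 -144 0 1" --pt "0 0 0 61 -174 0 1"

```text
clock: 18.88
tcp_pos: [0.6437, 0.1034, 0.1609]
orientation: [0.266, 3.13, -0.002]
contact_force: [-0.1, -0.5, -0.8]
grip_width: 0.0119
gripper_force: 39.2
```

Emit:
servo_tool --pt "0 0 0 10 -30 0 1" --pt "0 0 0 19 -54 -5 1" --pt "0 0 0 22 -62 -20 1" --pt "0 0 0 22 -62 -40 1" --pt "0 0 0 22 -62 -52 1"

```text
clock: 19.3
tcp_pos: [0.6644, 0.0443, 0.1065]
orientation: [-0.265, -3.128, 0.0]
contact_force: [-1.2, 1.3, -1.4]
grip_width: 0.0123
gripper_force: 39.2
```

Emit:
servo_tool --pt "0 0 0 0 0 0 1" --pt "0 0 0 0 0 0 1"

```text
clock: 19.47
tcp_pos: [0.6645, 0.0462, 0.1078]
orientation: [-0.261, -3.128, -0.0]
contact_force: [0.7, 0.8, -1.1]
grip_width: 0.0127
gripper_force: 39.2
```

```bash
python3 -c "
from h import *
car()"
```

```text
t 19.47 tcp [664.5  46.2 107.8] yawY 80.47 z [-0.003  0.    -1.   ] F [ 0.7  0.8 -1.1] grip 12.7 39.2
car 6.3 38.3
```

Emit:
servo_tool --pt "0 0 0 1 -1 -15 1" --pt "0 0 0 1 -1 -27 1" --pt "0 0 0 1 -1 -33 1" --pt "0 0 0 1 -1 -36 1" --pt "0 0 0 1 -1 -36 1"

```text
clock: 19.88
tcp_pos: [0.666, 0.0442, 0.072]
orientation: [-0.263, -3.129, 0.0]
contact_force: [0.2, -0.1, -1.2]
grip_width: 0.0122
gripper_force: 39.1
```

Emit:
servo_tool --pt "0 0 0 0 0 0 1" --pt "0 0 0 0 0 0 1" --pt "0 0 0 0 0 0 0.6" --pt "0 0 0 0 0 0 0.6" --pt "0 0 0 0 0 0 0.6"

```text
clock: 20.3
tcp_pos: [0.6668, 0.0438, 0.0733]
orientation: [0.264, 3.13, 0.0]
contact_force: [0.4, 1.1, 1.1]
grip_width: 0.0342
gripper_force: 0.0
```

Emit:
servo_tool --pt "0 0 0 0 0 15 0.6" --pt "0 0 0 0 0 40 0.6" --pt "0 0 0 -18 30 58 0.6" --pt "0 0 0 -36 60 70 0.6" --pt "0 0 0 -54 90 75 0.6"

```text
clock: 20.72
tcp_pos: [0.6133, 0.1342, 0.1504]
orientation: [0.267, 3.126, 0.002]
contact_force: [0.8, 1.0, 0.5]
grip_width: 0.0343
gripper_force: 0.0
```

Emit:
servo_tool --pt "0 0 0 -19 32 0 0.6" --pt "0 0 0 -38 64 0 0.5" --pt "0 0 0 -57 96 0 0.45" --pt "0 0 0 -76 128 0 0.45" --pt "0 0 0 -94 158 0 0.45"

```text
clock: 21.13
tcp_pos: [0.5173, 0.2937, 0.1483]
orientation: [0.263, 3.13, 0.001]
contact_force: [1.0, -0.7, -0.8]
grip_width: 0.0471
gripper_force: 0.0
```

Emit:
servo_tool --pt "0 0 0 -18 29 -10 0.45" --pt "0 0 0 -36 58 -25 0.45" --pt "0 0 0 -48 77 -38 0.45" --pt "0 0 0 -48 77 -38 0.45" --pt "0 0 0 -48 77 -38 0.45"

```text
clock: 21.55
tcp_pos: [0.469, 0.3702, 0.1093]
orientation: [-0.258, -3.13, 0.001]
contact_force: [0.6, -0.5, 1.4]
grip_width: 0.047
gripper_force: 0.0
```

```bash
python3 - <<'E'
from h import *
st();tins()
E
```

```text
t 21.55 tcp [469.  370.2 109.3] yawY 80.58 z [-0.001 -0.    -1.   ] F [ 0.6 -0.5  1.4] grip 47.0 0.0
top 28 [231. 203.] [625.1 133.2  42.3] zmax 45.4 car -47.0 117.5
top 40 [302. 216.] [589.8 -76.6  42.1] zmax 46.2 car -46.9 -95.3
top 20 [272. 234.] [535.4  10.   87.1] zmax 89.9 car -115.0 -18.9
scene 29 [347. 127.] [468.6 368.1  56.8] zmax 61.2 car -240.5 323.0
scene 12 [318. 197.] [590.3 108.7  41.3] zmax 42.9 car -77.3 87.5
scene 18 [274. 220.] [564.2 -31.7  41.2] zmax 42.3 car -79.6 -55.2
scene 13 [267. 226.] [563.6 -55.9  41. ] zmax 42.2 car -76.2 -79.2
```

Emit:
servo_tool --pt "0 0 0 0 0 -15 0.45" --pt "0 0 0 0 0 -30 0.45" --pt "0 0 0 0 0 -43 0.45" --pt "0 0 0 0 0 -51 0.45" --pt "0 0 0 0 0 -51 0.6"

```text
clock: 22.07
tcp_pos: [0.4703, 0.3672, 0.0574]
orientation: [-0.266, -3.129, 0.004]
contact_force: [-0.3, -0.3, -0.1]
grip_width: 0.0361
gripper_force: 0.0
```

Emit:
servo_tool --pt "0 0 0 0 0 0 0.8" --pt "0 0 0 0 0 0 1" --pt "0 0 0 0 0 0 1" --pt "0 0 0 0 0 0 1" --pt "0 0 0 0 0 0 1"

```text
clock: 22.48
tcp_pos: [0.4708, 0.3691, 0.0595]
orientation: [0.263, 3.13, 0.001]
contact_force: [-0.1, 0.2, 1.2]
grip_width: 0.0124
gripper_force: 39.2
```

Emit:
servo_tool --pt "0 0 0 0 0 0 1" --pt "0 0 0 0 0 0 1"

```text
clock: 22.65
tcp_pos: [0.4708, 0.3691, 0.0594]
orientation: [0.263, 3.13, 0.001]
contact_force: [-0.0, 0.4, 3.9]
grip_width: 0.0124
gripper_force: 39.4
```

Emit:
servo_tool --pt "0 0 0 0 0 20 1" --pt "0 0 0 0 0 55 1" --pt "0 0 0 10 -13 85 1" --pt "0 0 0 28 -36 102 1" --pt "0 0 0 50 -65 102 1"

```text
clock: 23.07
tcp_pos: [0.5216, 0.3072, 0.1651]
orientation: [0.255, 3.127, 0.01]
contact_force: [1.8, 0.2, -2.6]
grip_width: 0.0125
gripper_force: 39.3
```

Emit:
servo_tool --pt "0 0 0 23 -30 0 1" --pt "0 0 0 46 -60 0 1" --pt "0 0 0 69 -90 0 1" --pt "0 0 0 92 -120 0 1" --pt "0 0 0 113 -146 0 1"

```text
clock: 23.48
tcp_pos: [0.6343, 0.1551, 0.1606]
orientation: [-0.265, -3.13, 0.001]
contact_force: [0.7, 0.6, -0.6]
grip_width: 0.0123
gripper_force: 39.3
```

Emit:
servo_tool --pt "0 0 0 18 -24 0 1" --pt "0 0 0 34 -44 -5 1" --pt "0 0 0 42 -54 -20 1" --pt "0 0 0 42 -54 -40 1" --pt "0 0 0 42 -54 -52 1"

```text
clock: 23.9
tcp_pos: [0.6748, 0.1022, 0.1067]
orientation: [-0.267, -3.128, 0.002]
contact_force: [-0.7, 0.6, -0.7]
grip_width: 0.0122
gripper_force: 39.3
```

Emit:
servo_tool --pt "0 0 0 0 0 0 1" --pt "0 0 0 0 0 0 1"

```text
clock: 24.07
tcp_pos: [0.6744, 0.1048, 0.108]
orientation: [-0.261, -3.128, 0.0]
contact_force: [-0.2, -0.5, -0.4]
grip_width: 0.012
gripper_force: 39.3
```

```bash
python3 -c "
from h import *
car()"
```

```text
t 24.07 tcp [674.4 104.8 108. ] yawY 80.45 z [-0.003  0.    -1.   ] F [-0.2 -0.5 -0.4] grip 12.0 39.3
car 6.3 97.7
```

Emit:
servo_tool --pt "0 0 0 1 0 -15 1" --pt "0 0 0 1 0 -27 1" --pt "0 0 0 1 0 -33 1" --pt "0 0 0 1 0 -36 1" --pt "0 0 0 1 0 -36 1"

```text
clock: 24.48
tcp_pos: [0.6759, 0.104, 0.0722]
orientation: [-0.263, -3.129, 0.0]
contact_force: [-1.1, -0.7, -1.1]
grip_width: 0.0123
gripper_force: 39.3
```

Emit:
servo_tool --pt "0 0 0 0 0 0 1" --pt "0 0 0 0 0 0 1" --pt "0 0 0 0 0 0 0.6" --pt "0 0 0 0 0 0 0.6" --pt "0 0 0 0 0 0 0.6"

```text
clock: 24.9
tcp_pos: [0.6768, 0.1038, 0.0733]
orientation: [0.264, 3.13, 0.0]
contact_force: [0.4, -0.4, 0.6]
grip_width: 0.0343
gripper_force: 0.0
```

Emit:
servo_tool --pt "0 0 0 0 0 15 0.6" --pt "0 0 0 0 0 45 0.6" --pt "0 0 0 -10 0 78 0.6" --pt "0 0 0 -42 -5 85 0.3" --pt "0 0 0 -78 -12 85 0.3"

```text
clock: 25.32
tcp_pos: [0.6015, 0.0926, 0.1624]
orientation: [0.262, 3.122, 0.005]
contact_force: [0.5, 0.3, 0.3]
grip_width: 0.0571
gripper_force: 0.0
```

Emit:
servo_tool --pt "0 0 0 -35 -10 0 0.3" --pt "0 0 0 -70 -18 0 0.3" --pt "0 0 0 -105 -28 0 0.3" --pt "0 0 0 -119 -31 -10 0.3" --pt "0 0 0 -119 -31 -10 0.3"

```text
clock: 25.73
tcp_pos: [0.4753, 0.0595, 0.1478]
orientation: [-0.265, -3.127, -0.0]
contact_force: [0.2, 0.5, -0.5]
grip_width: 0.06
gripper_force: 0.0
```

```bash
python3 - <<'E'
from h import *
car()
p,d=grab('scene','s5'); cv2.imwrite('pics/c5.png',cv2.resize(p[110:310,180:440],None,fx=3,fy=3,interpolation=cv2.INTER_CUBIC))
E
```

```text
t 25.73 tcp [475.3  59.5 147.8] yawY 80.31 z [-0.003  0.    -1.   ] F [ 0.2  0.5 -0.5] grip 60.0 0.0
car -182.5 19.9
```

View pics/c5.png

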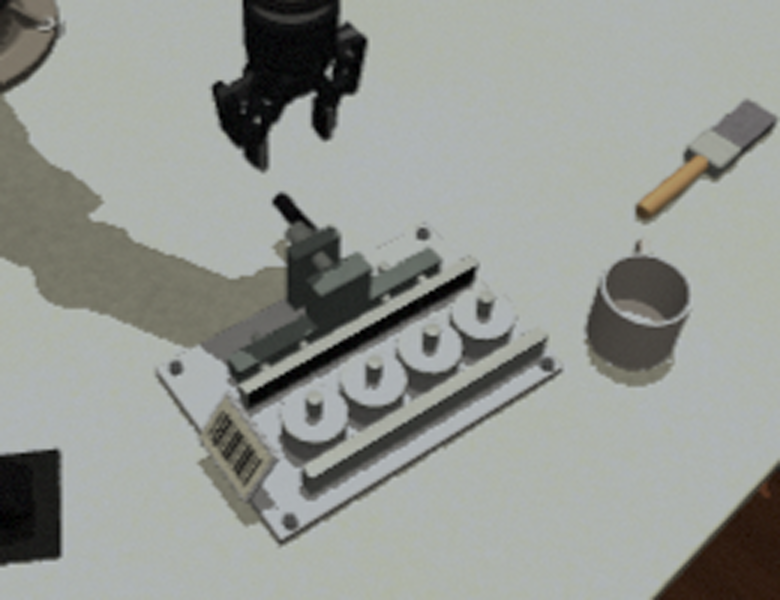

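All four tins stand upright in a row between the jaws (knobs at (315,403), (375,370), (431,337), (485,303)). Back to the crank handle.

Emit:
servo_tool --pt "0 0 0 2 2 -25 0.3" --pt "0 0 0 2 2 -50 0.3" --pt "0 0 0 2 2 -75 0.3" --pt "0 0 0 2 2 -90 0.3" --pt "0 0 0 2 2 -96 0.3"

```text
clock: 26.2
tcp_pos: [0.4824, 0.0632, 0.0506]
orientation: [-0.263, -3.13, 0.001]
contact_force: [-0.4, 0.2, -0.3]
grip_width: 0.06
gripper_force: 0.0
```

Emit:
servo_tool --pt "0 0 0 0 0 0 0.5" --pt "0 0 0 0 0 0 0.7" --pt "0 0 0 0 0 0 1" --pt "0 0 0 0 0 0 1" --pt "0 0 0 0 0 0 1"

```text
clock: 26.62
tcp_pos: [0.4827, 0.062, 0.0531]
orientation: [0.265, 3.128, 0.0]
contact_force: [1.2, -4.9, 3.5]
grip_width: 0.0146
gripper_force: 38.9
```

Emit:
servo_tool --pt "0 0 0 0 0 0 1" --pt "0 0 0 0 0 0 1" --pt "0 0 0 0 0 0 1"

```text
clock: 26.87
tcp_pos: [0.4827, 0.062, 0.0529]
orientation: [0.265, 3.128, 0.0]
contact_force: [0.8, -4.7, 6.3]
grip_width: 0.0147
gripper_force: 39.1
```

```bash
python3 -c "
from h import *
car()
crank(-136,24,8);crank(-136+960,12,1)"
```

```text
t 26.87 tcp [482.7  62.   52.9] yawY 80.3 z [ 0.003 -0.    -1.   ] F [ 0.8 -4.7  6.3] grip 14.7 39.1
car -175.6 23.5
a0 -136 [[1, 7, 11], [2, 10, 24], [1, 6, 37], [0, -2, 48], [-2, -13, 54]]
a0 -16 [[-2, -13, 1], [-4, -25, -4], [-6, -35, -13], [-7, -40, -25], [-7, -39, -39]]
a0 104 [[1, 6, -12], [3, 16, -21], [5, 28, -24], [7, 41, -22], [9, 53, -15]]
a0 224 [[1, 7, 11], [2, 10, 24], [1, 6, 37], [0, -2, 48], [-2, -13, 54]]
a0 344 [[-2, -13, 1], [-4, -25, -4], [-6, -35, -13], [-7, -40, -25], [-7, -39, -39]]
a0 464 [[1, 6, -12], [3, 16, -21], [5, 28, -24], [7, 41, -22], [9, 53, -15]]
a0 584 [[1, 7, 11], [2, 10, 24], [1, 6, 37], [0, -2, 48], [-2, -13, 54]]
a0 704 [[-2, -13, 1], [-4, -25, -4], [-6, -35, -13], [-7, -40, -25], [-7, -39, -39]]
a0 824 [[0, 2, -6], [1, 6, -12], [2, 10, -17], [3, 16, -21], [4, 22, -23]]
```

Emit:
servo_tool --pt "0 0 0 1 7 11 1" --pt "0 0 0 2 10 24 1" --pt "0 0 0 1 6 37 1" --pt "0 0 0 0 -2 48 1" --pt "0 0 0 -2 -13 54 1"

```text
clock: 27.28
tcp_pos: [0.4803, 0.0481, 0.1061]
orientation: [0.264, 3.128, -0.003]
contact_force: [11.1, -5.6, -25.0]
grip_width: 0.0149
gripper_force: 39.1
```

Emit:
servo_tool --pt "0 0 0 -2 -13 1 1" --pt "0 0 0 -4 -25 -4 1" --pt "0 0 0 -6 -35 -13 1" --pt "0 0 0 -7 -40 -25 1" --pt "0 0 0 -7 -39 -39 1"

```text
clock: 27.7
tcp_pos: [0.4732, 0.0078, 0.0678]
orientation: [0.269, 3.127, -0.002]
contact_force: [1.9, -6.0, 3.6]
grip_width: 0.0147
gripper_force: 42.1
```

Emit:
servo_tool --pt "0 0 0 1 6 -12 1" --pt "0 0 0 3 16 -21 1" --pt "0 0 0 5 28 -24 1" --pt "0 0 0 7 41 -22 1" --pt "0 0 0 9 53 -15 1"

```text
clock: 28.12
tcp_pos: [0.4828, 0.062, 0.0521]
orientation: [0.267, 3.128, -0.003]
contact_force: [2.3, -17.8, 10.7]
grip_width: 0.0144
gripper_force: 43.5
```

Emit:
servo_tool --pt "0 0 0 0 0 0 1"

```text
clock: 28.2
tcp_pos: [0.483, 0.0628, 0.0534]
orientation: [0.265, 3.128, -0.002]
contact_force: [0.3, -7.9, 9.7]
grip_width: 0.0145
gripper_force: 42.8
```

```bash
python3 - <<'E'
from h import *
car(); p,d=grab('scene','s6'); P=cloud('scene',d);e=P[...,:2]-C0;x=e@EX;y=e@EY
m=(abs(y)<.11)&(x<-.022)&(x>-.055)&(P[...,2]>.03)&(P[...,2]<.048);print('bar x',np.percentile(x[m],[5,50,95]))
E
```

```text
t 28.2 tcp [483.   62.8  53.4] yawY 80.32 z [ 0.002 -0.002 -1.   ] F [ 0.3 -7.9  9.7] grip 14.5 42.8
car -175.4 24.3
bar x [-0.05306003 -0.0351068  -0.02574076]
```

```bash
python3 -c "
from h import *
crank(224,20,3);crank(164,17.2,1)"
```

```text
a0 224 [[1, 6, 9], [2, 9, 20], [1, 9, 31], [1, 4, 41], [-1, -3, 49]]
a0 324 [[-2, -10, 5], [-4, -21, 6], [-5, -31, 3], [-7, -40, -3], [-8, -47, -12]]
a0 424 [[-1, -3, -11], [0, -2, -22], [0, 2, -32], [2, 10, -40], [3, 20, -45]]
a0 164 [[2, 9, -1], [3, 19, 0], [5, 27, 5], [6, 34, 11], [6, 38, 20]]
```

Emit:
servo_tool --pt "0 0 0 1 5 9 1" --pt "0 0 0 2 8 20 1" --pt "0 0 0 1 8 30 1" --pt "0 0 0 1 3 40 1" --pt "0 0 0 -1 -3 47 1"

```text
clock: 28.67
tcp_pos: [0.4821, 0.0591, 0.0995]
orientation: [0.265, 3.127, -0.002]
contact_force: [11.2, -9.4, -15.9]
grip_width: 0.0146
gripper_force: 40.4
```

Emit:
servo_tool --pt "0 0 0 -2 -10 5 1" --pt "0 0 0 -4 -21 6 1" --pt "0 0 0 -5 -31 3 1" --pt "0 0 0 -7 -40 -3 1" --pt "0 0 0 -8 -47 -12 1"

```text
clock: 29.08
tcp_pos: [0.4736, 0.0109, 0.0891]
orientation: [0.267, 3.126, -0.001]
contact_force: [-0.2, -7.5, 8.0]
grip_width: 0.0147
gripper_force: 42.6
```

Emit:
servo_tool --pt "0 0 0 -1 -3 -11 1" --pt "0 0 0 0 -2 -22 1" --pt "0 0 0 0 2 -32 1" --pt "0 0 0 2 10 -40 1" --pt "0 0 0 3 20 -44 1"

```text
clock: 29.5
tcp_pos: [0.4774, 0.0325, 0.043]
orientation: [0.267, 3.126, -0.001]
contact_force: [5.5, -5.8, 3.6]
grip_width: 0.0143
gripper_force: 42.2
```

Emit:
servo_tool --pt "0 0 0 2 9 -1 1" --pt "0 0 0 3 19 0 1" --pt "0 0 0 5 27 5 1" --pt "0 0 0 6 34 11 1" --pt "0 0 0 6 38 20 1"

```text
clock: 29.92
tcp_pos: [0.4837, 0.0685, 0.0637]
orientation: [0.269, 3.125, -0.005]
contact_force: [7.6, -14.8, -2.0]
grip_width: 0.0145
gripper_force: 41.9
```

Emit:
servo_tool --pt "0 0 0 0 0 0 1" --pt "0 0 0 0 0 0 1"

```text
clock: 30.08
tcp_pos: [0.4839, 0.0688, 0.0643]
orientation: [0.268, 3.125, -0.003]
contact_force: [4.3, -11.9, 5.4]
grip_width: 0.0149
gripper_force: 42.5
```

```bash
python3 -c "
from h import *
car(); o=r.get_obs()['tcp_pos'];e=o[:2]-C0;print('ang',np.degrees(np.arctan2(-(e@EY),o[2]-.075))+1080)"
```

```text
t 30.08 tcp [483.9  68.8  64.3] yawY 80.2 z [ 0.005 -0.002 -1.   ] F [  4.3 -11.9   5.4] grip 14.9 42.5
car -175.6 30.4
ang 970.6503161127794
```

Emit:
servo_tool --pt "0 0 0 0 0 0 0.3" --pt "0 0 0 0 0 0 0.3" --pt "0 0 0 0 0 0 0.3" --pt "0 0 0 0 0 25 0.3" --pt "0 0 0 0 0 60 0.3"

```text
clock: 30.5
tcp_pos: [0.4789, 0.0722, 0.1212]
orientation: [-0.261, -3.124, 0.004]
contact_force: [0.6, 0.8, 0.5]
grip_width: 0.0598
gripper_force: 0.0
```

Emit:
servo_tool --pt "0 0 0 0 0 35 0.2" --pt "0 0 0 0 -25 50 0" --pt "0 0 0 0 -60 50 0" --pt "0 0 0 -2 -100 50 0" --pt "0 0 0 -2 -140 50 0"

```text
clock: 30.92
tcp_pos: [0.4792, -0.0681, 0.1733]
orientation: [0.258, 3.13, 0.002]
contact_force: [1.0, -0.6, 0.2]
grip_width: 0.0855
gripper_force: 0.0
```

```bash
python3 - <<'E'
from h import *
o=st();print(o['joints'].round(2))
p,d=grab('scene','s7'); s1=p[130:300,220:400]; P=cloud('scene',d);e=P[...,:2]-C0;x=e@EX;y=e@EY
m=(abs(y)<.125)&(x<-.005)&(x>-.04)&(P[...,2]>.036)&(P[...,2]<.044);print('bar x',np.percentile(x[m],[5,50,95]))
m=(x>-.21)&(x<-.15)&(abs(y)<.06)&(P[...,2]>.03)&(P[...,2]<.15);print('handle',np.c_[y,P[...,2]][0:1].shape,y[m].mean(),P[...,2][m].mean(),m.sum())
p2,d2=grab('top','t7')
a=cv2.resize(s1,(540,510),interpolation=cv2.INTER_CUBIC);cv2.imwrite('pics/c6.png',a)
b=cv2.resize(p2[205:305,340:450],None,fx=5,fy=5,interpolation=cv2.INTER_CUBIC);cv2.imwrite('pics/c7.png',b)
E
```

```text
t 30.92 tcp [479.2 -68.1 173.3] yawY 80.58 z [ 0.001  0.001 -1.   ] F [ 1.  -0.6  0.2] grip 85.5 0.0
[-0.36  0.28  0.44  2.1  -0.16  0.8   1.59]
bar x [-0.0384156  -0.02575792 -0.01619315]
handle (1, 1120) 0.0284959787884569 0.07167828022035781 90
```

View pics/c6.png

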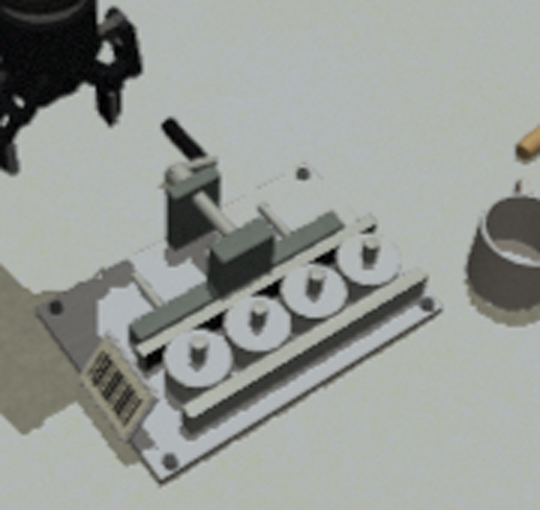

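View pics/c7.png

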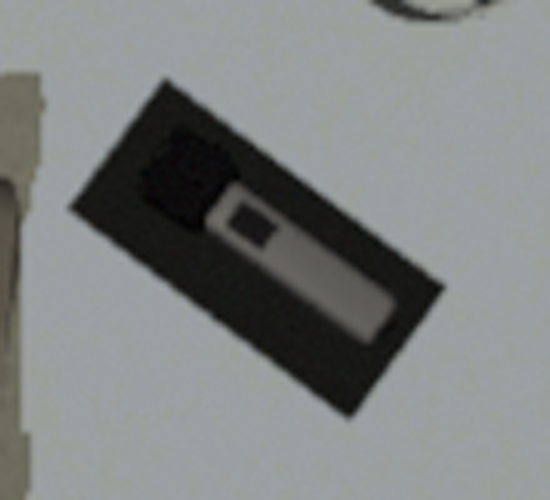

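All four tins are touched by the bar (tins at (197,357), (257,325), (315,290), (370,257)) and the jaw is shut on them. In the top crop the scanner's head is at (190,180) and its body's tail end at (383,324), on the pad with corners (165,78), (443,287), (350,418), (70,207).

```bash
python3 - <<'E'
from h import *
g=lambda x,y:((x+.5)/5-.5+340,(y+.5)/5-.5+205)
pc=[onplane('top',*g(*q),.005)[:2] for q in((165,78),(443,287),(350,418),(70,207))];pc=np.array(pc);print('pad',pc.mean(0),[np.degrees(np.arctan2(*(pc[i]-pc[j])[::-1])) for i,j in((0,1),(3,2))],np.linalg.norm(pc[0]-pc[1]),np.linalg.norm(pc[0]-pc[3]))
tail=onplane('top',*g(383,324),.039)[:2];fr=onplane('top',*g(222,205),.041)[:2];print('tail',tail,'front',fr,np.linalg.norm(tail-fr),np.degrees(np.arctan2(*(fr-tail)[::-1])))
for n,f in(('top','t7'),('scene','s7'),('top','top0'),('scene','scene0')):
    P=cloud(n,np.load(f'pics/{f}.npy')) if f in('top0','scene0') else cloud(n,r.grab_frame(n)[1])
    m=(np.hypot(P[...,0]-.48,P[...,1]+.35)<.13)&(P[...,2]>.018)&(P[...,2]<.055);q=P[m]
    b=q[q[:,2]>.034][:,:2]
    u=np.array([np.cos(np.radians(52)),np.sin(np.radians(52))]);v=np.array([-u[1],u[0]])
    s=b@u;ct=np.array([np.median(b[(s>k)&(s<k+.01)]@v) for k in np.arange(s.min()+.01,s.min()+.1,.01)])
    print(n,f,len(q),'z98',np.percentile(q[:,2],[50,98]),'s',(q[:,:2]@u).min(),(q[:,:2]@u).max(),'cv',np.median(ct),'slope deg',np.degrees(np.arctan(np.polyfit(np.arange(len(ct))*.01,ct,1)[0])))
E
```

```text
pad [ 0.48088362 -0.34856785] [np.float64(53.40436713044652), np.float64(53.59383391295716)] 0.20725788617644114 0.09776121996629544
tail [ 0.4379507  -0.41247215] front [ 0.50577848 -0.318641  ] 0.1157794974609118 54.13793783109079
top t7 744 z98 [0.04022156 0.05382832] s -0.06431045794871512 0.10732477686384606 cv -0.5973720042618614 slope deg 2.0872001107802314
scene s7 1200 z98 [0.0414465  0.05351725] s -0.06503884347202772 0.10703130517382384 cv -0.6012357295941079 slope deg 2.0518318039509316
top top0 747 z98 [0.04002493 0.05361784] s -0.0652139981613458 0.10729731691577858 cv -0.5976599746911333 slope deg 2.173109684958042
scene scene0 1196 z98 [0.04131128 0.05375996] s -0.06521890692822095 0.1072838656664622 cv -0.6012346705475283 slope deg 0.4306858929676739
```

Emit:
servo_tool --pt "0 0 -7 0 -30 0 0" --pt "0 0 -14 0 -60 0 0" --pt "0 0 -21 0 -90 0 0" --pt "0 0 -28 0 -120 0 0" --pt "0 0 -35 0 -150 0 0"

```text
clock: 31.53
tcp_pos: [0.4802, -0.2169, 0.1726]
orientation: [-1.195, -2.905, -0.002]
contact_force: [0.4, 0.6, -0.2]
grip_width: 0.0854
gripper_force: 0.0
```

Emit:
servo_tool --pt "0 0 -7 0 -30 0 0" --pt "0 0 -14 0 -60 0 0" --pt "0 0 -21 0 -90 0 0" --pt "0 0 -28 1 -120 0 0" --pt "0 0 -35 2 -138 0 0"

```text
clock: 31.95
tcp_pos: [0.4823, -0.3571, 0.1726]
orientation: [2.017, 2.408, -0.0]
contact_force: [1.0, -0.2, 0.2]
grip_width: 0.0854
gripper_force: 0.0
```

Emit:
servo_tool --pt "0 0 -7 0 0 -10 0" --pt "0 0 -14 0 0 -20 0" --pt "0 0 -21 0 0 -40 0" --pt "0 0 -28 0 0 -55 0" --pt "0 0 -35 0 0 -70 0"

```text
clock: 32.37
tcp_pos: [0.4829, -0.3534, 0.1012]
orientation: [-2.644, -1.692, -0.001]
contact_force: [0.2, 0.1, -0.6]
grip_width: 0.0854
gripper_force: 0.0
```

Emit:
servo_tool --pt "0 0 -7 0 0 0 0" --pt "0 0 -12 0 0 0 0" --pt "0 0 -12 0 0 0 0" --pt "0 0 -12 0 0 0 0"

```text
clock: 32.7
tcp_pos: [0.4826, -0.3543, 0.1021]
orientation: [-2.802, -1.418, 0.0]
contact_force: [-0.8, -0.1, -0.7]
grip_width: 0.085
gripper_force: 0.0
```

```bash
python3 -c "
from h import *
o=st();print(o['joints'].round(2))"
```

```text
t 32.7 tcp [ 482.6 -354.3  102.1] yawY -36.3 z [-0.001  0.001 -1.   ] F [-0.8 -0.1 -0.7] grip 85.0 0.0
[-0.08  0.71  0.87  1.9  -0.71  0.87  0.52]
```

Emit:
servo_tool --pt "0 0 0 -1 -1 -20 0" --pt "0 0 0 -1 -1 -40 0" --pt "0 0 0 -1 -1 -57 0" --pt "0 0 0 -1 -1 -67 0" --pt "0 0 0 -1 -1 -71 0"

```text
clock: 33.12
tcp_pos: [0.4804, -0.3559, 0.0305]
orientation: [-2.803, -1.414, 0.0]
contact_force: [-0.3, -0.0, -0.8]
grip_width: 0.0856
gripper_force: 0.0
```

Emit:
servo_tool --pt "0 0 0 0 0 0 0" --pt "0 0 0 0 0 0 0.3" --pt "0 0 0 0 0 0 0.4" --pt "0 0 0 0 0 0 0.5" --pt "0 0 0 0 0 0 0.6" --force 50

```text
clock: 33.53
tcp_pos: [0.4809, -0.3574, 0.0326]
orientation: [2.806, 1.411, 0.001]
contact_force: [-0.3, 0.6, 0.2]
grip_width: 0.0388
gripper_force: 0.0
```

Emit:
servo_tool --pt "0 0 0 0 0 0 1" --pt "0 0 0 0 0 0 1" --pt "0 0 0 0 0 0 1" --pt "0 0 0 0 0 0 1"

```text
clock: 33.87
tcp_pos: [0.4808, -0.3575, 0.0326]
orientation: [2.806, 1.411, 0.001]
contact_force: [-0.5, 0.4, 6.6]
grip_width: 0.0329
gripper_force: 51.7
```

```bash
python3 - <<'E'
from h import *
o=st();t=o['tcp_pos']
for n in('top','scene'):
    P=cloud(n,r.grab_frame(n)[1])
    m=(np.hypot(P[...,0]-.48,P[...,1]+.35)<.13)&(P[...,2]>.018)&(P[...,2]<.04);q=P[m];u=np.array([np.cos(np.radians(53.7)),np.sin(np.radians(53.7))])
    s=(q[:,:2]-t[:2])@u; print(n,len(q),s.min(),s.max())
E
```

```text
t 33.87 tcp [ 480.8 -357.5   32.6] yawY -36.62 z [ 0.001 -0.    -1.   ] F [-0.5  0.4  6.6] grip 32.9 51.7
top 148 0.005599909022687805 0.09294916719922945
scene 319 -0.07943090716437985 0.09157764591872443
```

Emit:
servo_tool --pt "0 0 0 0 0 15 1" --pt "0 0 0 0 0 40 1" --pt "0 0 0 0 0 70 1" --pt "0 0 0 0 0 87 1" --pt "0 0 0 0 0 87 1"

```text
clock: 34.38
tcp_pos: [0.4818, -0.359, 0.1232]
orientation: [2.803, 1.408, 0.005]
contact_force: [0.3, -1.0, -1.2]
grip_width: 0.0332
gripper_force: 50.9
```

Emit:
servo_tool --pt "0 0 5 24 5 0 1" --pt "0 0 11 48 12 0 1" --pt "0 0 17 72 22 0 1" --pt "0 0 23 96 36 0 1" --pt "0 0 27 112 45 0 1"

```text
clock: 34.8
tcp_pos: [0.5947, -0.3098, 0.1183]
orientation: [-2.392, -2.036, -0.002]
contact_force: [0.8, 1.0, -2.0]
grip_width: 0.0334
gripper_force: 50.7
```

Emit:
servo_tool --pt "0 0 0 3 4 0 1" --pt "0 0 0 5 8 0 1" --pt "0 0 0 5 8 0 1" --pt "0 0 0 5 8 0 1"

```text
clock: 35.13
tcp_pos: [0.5959, -0.3048, 0.1186]
orientation: [-2.402, -2.024, 0.002]
contact_force: [-0.3, -0.0, -1.8]
grip_width: 0.0332
gripper_force: 50.8
```

```bash
python3 - <<'E'
from h import *
car()
for n in('top','scene'):
    p,d=grab(n,n+'9');P=cloud(n,d);e=P[...,:2]-C0;x=e@EX;y=e@EY
    m=(abs(x)<.04)&(y<-.19)&(y>-.45)&(P[...,2]>.06)&(P[...,2]<.125);q=np.c_[x,y,P[...,2]].reshape(-1,3)[m.ravel()]
    print(n,len(q),'head tip y',q[:,1].max(),'tail',q[:,1].min())
    h=q[(q[:,1]>-.27)];print('head x mid',(np.percentile(h[:,0],2)+np.percentile(h[:,0],98))/2,'zmin',h[:,2].min(),'ztop body',np.percentile(q[:,2],95))
cv2.imwrite('pics/c8.png',cv2.resize(p[180:340,140:340],None,fx=3.5,fy=3.5,interpolation=cv2.INTER_CUBIC))
E
```

```text
t 35.13 tcp [ 595.9 -304.8  118.6] yawY -9.77 z [-0.001 -0.    -1.   ] F [-0.3 -0.  -1.8] grip 33.2 50.8
car -2.8 -319.3
top 116 head tip y 0.0011691603972603382 tail -1.126659522589725
head x mid 0.0004915458946247503 zmin -0.0031080851823070965 ztop body 0.0002631333890026344
scene 413 head tip y 0.485468929561399 tail -0.7049702898713153
head x mid 0.3854837452464298 zmin -0.7085486312593265 ztop body 0.46126332095876216
```

View pics/c8.png

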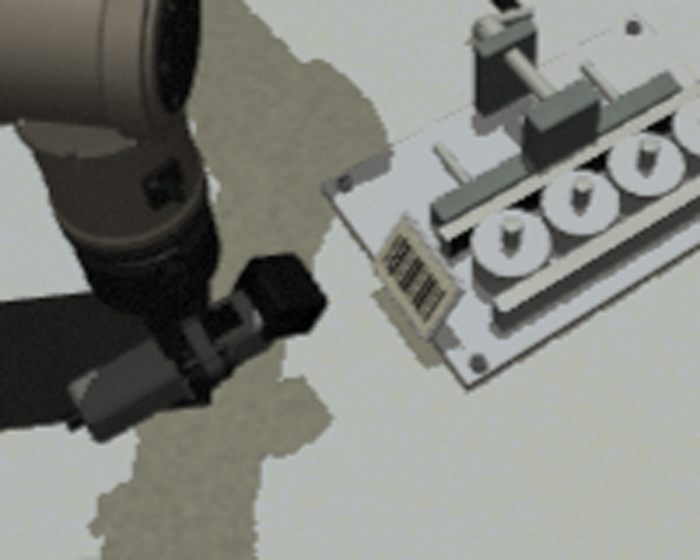

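The crop shows the scanner level, its head at (285,293) facing the label at (418,283). Small correction, then a check and the hold.

Emit:
servo_tool --pt "0 0 0 3 1 1 1" --pt "0 0 0 3 1 1 1" --pt "0 0 0 3 1 1 1"

```text
clock: 35.48
tcp_pos: [0.6005, -0.3034, 0.12]
orientation: [2.4, 2.027, 0.0]
contact_force: [-0.0, -0.5, -1.5]
grip_width: 0.0333
gripper_force: 50.8
```

```bash
python3 - <<'E'
from h import *
car()
for n in('top','scene'):
    P=cloud(n,r.grab_frame(n)[1]);e=P[...,:2]-C0;Q=np.dstack([e@EX,e@EY,P[...,2]])
    q=Q[(abs(Q[...,0])<.045)&(Q[...,1]<-.19)&(Q[...,1]>-.45)&(Q[...,2]>.06)&(Q[...,2]<.14)]
    h=q[(q[:,1]>-.26)];t=q[q[:,1]<-.36]
    print(n,len(q),'y',q[:,1].max().round(4),q[:,1].min().round(4),'head x',np.percentile(h[:,0],[3,97]).round(4),'z',np.percentile(h[:,2],[3,97]).round(4),'tail x',(np.percentile(t[:,0],[3,97]) if len(t) else None),'ztail top',np.percentile(t[:,2],90) if len(t) else None)
E
```

```text
t 35.48 tcp [ 600.5 -303.4  120. ] yawY -9.64 z [ 0. -0. -1.] F [-0.  -0.5 -1.5] grip 33.3 50.8
car 1.5 -317.1
top 411 y -0.2246 -0.3054 head x [-0.0199  0.0244] z [0.1198 0.1391] tail x None ztail top None
scene 1200 y -0.225 -0.3968 head x [-0.0171  0.0256] z [0.1089 0.1393] tail x [-0.0109889   0.01974299] ztail top 0.13000854829879893
```

Emit:
servo_tool --pt "0 0 0 -2 0 0 1" --pt "0 0 0 -2 0 0 1" --pt "0 0 0 -2 0 0 1" --pt "0 0 0 -2 0 0 1" --pt "0 0 0 -2 0 0 1"

```text
clock: 36.0
tcp_pos: [0.5985, -0.3032, 0.1199]
orientation: [2.4, 2.027, 0.0]
contact_force: [0.1, -0.5, -1.7]
grip_width: 0.0329
gripper_force: 50.8
```

Emit:
servo_tool --pt "0 0 0 0 0 0 1" --pt "0 0 0 0 0 0 1" --pt "0 0 0 0 0 0 1" --pt "0 0 0 0 0 0 1" --pt "0 0 0 0 0 0 1"

```text
clock: 36.42
tcp_pos: [0.5985, -0.3032, 0.1199]
orientation: [-2.4, -2.027, -0.0]
contact_force: [-0.3, 0.1, -3.0]
grip_width: 0.0331
gripper_force: 50.8
```

Emit:
servo_tool --pt "0 0 0 0 0 0 1" --pt "0 0 0 0 0 0 1" --pt "0 0 0 0 0 0 1" --pt "0 0 0 0 0 0 1" --pt "0 0 0 0 0 0 1"

```text
clock: 36.83
tcp_pos: [0.5984, -0.3032, 0.1199]
orientation: [2.4, 2.027, 0.0]
contact_force: [-1.2, -0.7, -2.6]
grip_width: 0.0332
gripper_force: 50.8
```

Emit:
servo_tool --pt "0 0 0 0 0 0 1" --pt "0 0 0 0 0 0 1" --pt "0 0 0 0 0 0 1" --pt "0 0 0 0 0 0 1" --pt "0 0 0 0 0 0 1"

```text
clock: 37.25
tcp_pos: [0.5985, -0.3032, 0.1199]
orientation: [2.4, 2.027, 0.0]
contact_force: [-0.1, 0.1, -1.1]
grip_width: 0.0333
gripper_force: 50.8
```

Emit:
servo_tool --pt "0 0 0 0 0 0 1" --pt "0 0 0 0 0 0 1" --pt "0 0 0 0 0 0 1" --pt "0 0 0 0 0 0 1" --pt "0 0 0 0 0 0 1"

```text
clock: 37.67
tcp_pos: [0.5985, -0.3032, 0.1199]
orientation: [2.4, 2.027, 0.0]
contact_force: [-0.0, -0.0, -1.1]
grip_width: 0.0332
gripper_force: 50.8
```

Emit:
servo_tool --pt "0 0 0 0 0 0 1" --pt "0 0 0 0 0 0 1" --pt "0 0 0 0 0 0 1" --pt "0 0 0 0 0 0 1" --pt "0 0 0 0 0 0 1"

```text
clock: 38.08
tcp_pos: [0.5985, -0.3032, 0.1199]
orientation: [2.4, 2.027, 0.0]
contact_force: [-0.3, -0.1, -2.0]
grip_width: 0.0332
gripper_force: 50.8
```

Emit:
servo_tool --pt "0 0 0 0 0 0 1" --pt "0 0 0 0 0 0 1" --pt "0 0 0 0 0 0 1" --pt "0 0 0 0 0 0 1" --pt "0 0 0 0 0 0 1"

```text
clock: 38.5
tcp_pos: [0.5985, -0.3032, 0.1199]
orientation: [2.4, 2.027, -0.0]
contact_force: [0.0, -0.4, -1.6]
grip_width: 0.0334
gripper_force: 50.8
```

```bash
python3 -c "
from h import *
car()"
```

```text
t 38.5 tcp [ 598.5 -303.2  119.9] yawY -9.62 z [-0. -0. -1.] F [ 0.  -0.4 -1.6] grip 33.4 50.8
car -0.5 -317.2
```

Emit:
servo_tool --pt "0 0 -3 -10 -14 0 1" --pt "0 0 -9 -36 -26 0 1" --pt "0 0 -16 -66 -38 0 1" --pt "0 0 -22 -95 -48 0 1" --pt "0 0 -27 -118 -54 0 1"

```text
clock: 38.92
tcp_pos: [0.4771, -0.3593, 0.1202]
orientation: [2.813, 1.397, -0.002]
contact_force: [0.2, -0.2, -1.7]
grip_width: 0.0333
gripper_force: 50.8
```

Emit:
servo_tool --pt "0 0 0 0 0 -15 1" --pt "0 0 0 0 0 -35 1" --pt "0 0 0 0 0 -50 1" --pt "0 0 0 0 0 -60 1" --pt "0 0 0 0 0 -60 1"

```text
clock: 39.33
tcp_pos: [0.4797, -0.3562, 0.0576]
orientation: [-2.804, -1.41, 0.003]
contact_force: [-0.4, -0.0, -1.8]
grip_width: 0.0332
gripper_force: 50.8
```

Emit:
servo_tool --pt "0 0 0 0 0 0 1" --pt "0 0 0 0 0 0 1"

```text
clock: 39.5
tcp_pos: [0.4809, -0.3577, 0.0604]
orientation: [2.806, 1.411, 0.0]
contact_force: [-0.5, 0.2, -1.2]
grip_width: 0.0333
gripper_force: 50.8
```

```bash
python3 -c "
from h import *
st()"
```

```text
t 39.5 tcp [ 480.9 -357.7   60.4] yawY -36.62 z [ 0.001 -0.001 -1.   ] F [-0.5  0.2 -1.2] grip 33.3 50.8
```

Emit:
servo_tool --pt "0 0 0 0 0 -10 1" --pt "0 0 0 0 0 -19 1" --pt "0 0 0 0 0 -25 1" --pt "0 0 0 0 0 -27 1" --pt "0 0 0 0 0 -27 1"

```text
clock: 39.92
tcp_pos: [0.4803, -0.3569, 0.0327]
orientation: [-2.806, -1.41, -0.001]
contact_force: [-0.3, 2.3, 2.7]
grip_width: 0.0334
gripper_force: 51.2
```

Emit:
servo_tool --pt "0 0 0 0 0 0 1" --pt "0 0 0 0 0 0 1" --pt "0 0 0 0 0 0 0.4" --pt "0 0 0 0 0 0 0.1" --pt "0 0 0 0 0 0 0"

```text
clock: 40.33
tcp_pos: [0.4806, -0.3574, 0.0329]
orientation: [2.806, 1.411, 0.0]
contact_force: [-0.2, -0.8, 0.2]
grip_width: 0.0682
gripper_force: 0.0
```

Emit:
servo_tool --pt "0 0 0 0 0 0 0" --pt "0 0 0 0 0 0 0" --pt "0 0 0 0 0 20 0" --pt "0 0 0 0 0 55 0" --pt "0 0 0 0 0 90 0"

```text
clock: 40.75
tcp_pos: [0.4796, -0.3568, 0.123]
orientation: [-2.805, -1.409, 0.003]
contact_force: [1.3, -0.2, 1.1]
grip_width: 0.0852
gripper_force: 0.0
```

Emit:
servo_tool --pt "0 0 0 0 0 35 0" --pt "0 0 0 0 0 70 0" --pt "0 0 0 0 25 90 0" --pt "0 0 0 0 60 100 0" --pt "0 0 0 0 95 100 0"

```text
clock: 41.17
tcp_pos: [0.4811, -0.2631, 0.2255]
orientation: [2.806, 1.405, 0.005]
contact_force: [0.5, 0.3, -0.3]
grip_width: 0.0855
gripper_force: 0.0
```

Emit:
servo_tool --pt "0 0 0 0 0 0 0" --pt "0 0 0 0 0 0 0" --pt "0 0 0 0 0 0 0" --pt "0 0 0 0 0 0 0" --pt "0 0 0 0 0 0 0"

```text
clock: 41.58
tcp_pos: [0.4799, -0.2637, 0.2229]
orientation: [2.808, 1.407, -0.001]
contact_force: [-0.3, -0.3, 0.8]
grip_width: 0.0852
gripper_force: 0.0
```

```bash
python3 - <<'E'
from h import *
st()
p,d=grab('scene','s10'); cv2.imwrite('pics/c9.png',cv2.resize(p[110:410,100:500],None,fx=2,fy=2,interpolation=cv2.INTER_CUBIC))
P=cloud('scene',d);e=P[...,:2]-C0;y=e@EY;x=e@EX
m=(x>-.21)&(x<-.15)&(abs(y)<.06)&(P[...,2]>.03)&(P[...,2]<.15);print('handle',y[m].mean(),P[...,2][m].mean())
m=(np.hypot(P[...,0]-.48,P[...,1]+.35)<.13)&(P[...,2]>.018)&(P[...,2]<.055);rc=cv2.minAreaRect((P[m][:,:2]*1000).astype(np.float32));print(rc,np.median(P[m][:,2]))
E
```

```text
t 41.58 tcp [ 479.9 -263.7  222.9] yawY -36.76 z [-0.    -0.001 -1.   ] F [-0.3 -0.3  0.8] grip 85.2 0.0
handle 0.02840888872979031 0.07191033202110704
((486.11541748046875, -353.44122314453125), (170.76351928710938, 46.02519989013672), 54.97462844848633) 0.04146840393495027
```

View pics/c9.png

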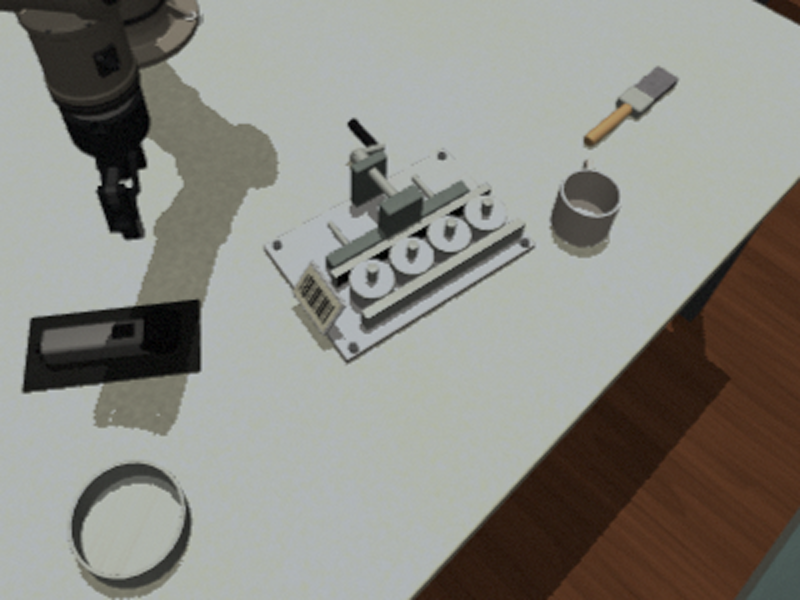

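The scanner is back on its pad the right way up at (110,340). The four tins are clamped in the carrier, and the mug, brush and sieve are where they were.

```bash
python3 -c "
from h import *
print(r.hand_in())"
```

```text
the job is handed in; nothing more can be done
None
```

The job is handed in: all four tins are clamped in one row with the bar pressed back about 7 mm (worked out from the crank angle), the label was scanned for about 2.9 s at roughly 10 cm, the scanner is back on its pad the right way up, and the sieve, mug and brush were not disturbed.

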